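Refit the splined cogs of the laboratory drive unit

ROBOT

A 6-joint arm with a two-finger parallel gripper is mounted at the origin on the work surface. World frame = base frame: x ahead of the robot, y to its left, z up, the work surface at z = 0. Lengths are in m, angles in rad, forces in N, time in s.
With the tool pointing down it reaches from about 0.375 to 0.9 m from the base axis. Payload 3.1 kg.
Tool frame: the origin (TCP) lies at the very end of the fingers, on their centre line; the grasp point (between the pads) lies 19 mm behind it; z points along the fingers, y is the line along which they close (so a half turn about z gives the same grasp; the last joint's range is limited). The gripper opens to 87 mm and grips with 3 to 60 N. Pads are 19 mm wide; open, the fingers measure 117 mm over their backs; the gripper's body (75 mm by 190 mm) begins 51 mm behind the grasp point.
Start: joints at [1.123, 0.527, 1.433, -0, 1.181, -0.178], TCP at [0.167, 0.602, 0.223] pointing down, gripper open.
Joint ranges: [-3.08, 3.08], [-0.75, 2.2], [0.22, 2.44], [-1.43, 4.57], [0, 2.65], [-2.85, 2.85]. Speed limits (rad/s): [2.79, 2.79, 3.14, 3.14, 3.14, 3.14].

INTERFACE

Orientations are given as a unit quaternion [x, y, z, w].
In Python, from rig import robot gives the robot as it stands. The module is installed in compiled form; this text tells all that it offers.
- The arm moves only by the tool play_rows, never from a script. Its argument "steps" is one flat list of numbers, 5 for each row, row after row: the opening, from -1 (shut) to 1 (fully open), then the shift along the tool's x, y, z as a fraction of full scale, then the turn about the tool's z as a fraction of full scale. In form: [claw, tx, ty, tz, twist, claw, tx, ty, tz, twist, ...]. A call has exactly 10 rows; each row shifts and turns the commanded pose from where the row before left it, along the tool's axes as they then stand; what a row does not reach is not made up. Full scale, the value 1, is 0.03 m for a shift and 0.1 rad for a turn. A row lasts 1/10 s, in which the tool goes at most 50 mm and 8.59 degrees, less where a joint would pass 70% of its speed; a pose out of reach is approached as far as the arm can. A call with a number of a shift or a turn outside -1 to 1 is refused whole. A call with a gripper value outside its range is refused whole. The fingers move at their own pace and stop on an object; "grip_force" is the grip in N (left out, the last holds). Time passes only in rows, so rows that do not move let the fingers close, or fill a call up. It gives the time, the measured TCP pose, the force, the opening and the grip force at its end, in the units of the state.
- robot.get_obs(): the state, without advancing time (a new reading comes with each control period).
- robot.camera(name): name is "scene" or "top"; returns a dict with "image" (384x512x3 uint8, red, green, blue), "mtx" (3x3 intrinsics, pixels), "rvec" (rotation vector, rad) and "tvec" (3), from world to camera coordinates, as OpenCV has them. Camera axes: x right, y down, z forward; pixel columns grow to the right and rows downward; lengths in m; the calibration is good to about 2 mm. A picture is of the moment at which its call begins. There is no depth.
- robot.hand_in(): hands the job in; it is judged then, once.
The state is a dict: "time": time; "q": joint angles; "joint_velocities": joint speeds; "joint_torque": joint torques, N m; "position": TCP position; "tool_rot": TCP orientation; "ft_force": force on the tool from outside, world axes, zero at the start; "moment": the same for the moment, N m; "grip_width": finger opening in m; "grip_force": force on a finger pad.
Only numpy, scipy, OpenCV 4.12 (cv2) and the standard library are available. Lean on these libraries where they do the work, as an engineer would, in place of code of your own. Each camera call takes 0.05 s, during which the arm holds its last target. There are 200 camera calls.

TASK

Take the white cap off the drive unit's hub and stand it in its black holder. Then slide all the cogs that are there onto the splined hub, largest at the bottom and smallest on top, turning each until its master groove finds the master rib and it drops fully home on the one below, and put the cap back over the hub, down on the top cog. At last press the green start button fully down for a test run. Do not knock over or shove the two flasks and the jar.

Things in the scene. Friction and masses are not known exactly. Their poses are not given: they have to be found in the camera images.
- seat (a point): Spindle seat of the orange drive unit (fixed housing 200 x 160 x 70 mm): point on the upright spindle axis at the level where the lowest cog's underside comes to rest, a 46 mm steel shoulder 10 mm above the housing top. z up, x along the white line on the housing top. The hub stands on it.
- ribs (a point): Point on the hub's axis level with its rib tops, 63 mm above the seat; axes as the seat's. Steel core 19.4 mm diameter, its tapered nose ends 69 mm above the seat. Ribs reach 15.5 mm from the axis: a brass master rib 12 mm wide, two steel ribs 3.5 mm wide at 120 and 240 degrees from it. The hub does not turn.
- mark (a point): White line on the housing top, 58 mm from the axis. The brass master rib points up to 25 degrees either side of this line: look, or feel by turning a cog on the rib tops. A cog slides down only with its marked wide groove over the master rib (play 3 to 9 degrees, 1.6 mm); else its underside rests on the rib tops.
- cog_large: Yellow toothed cog, largest, lying flat; may be absent. Origin: centre of underside, z up. Flange 76 mm across, 5 mm thick; above it a grip boss, 14 mm high in all, 12-sided, 44 mm across flats (one faces own x). 0.07-0.17 kg. Bore: groove 17 mm wide along own +x (black mark), two 8.5 mm wide at 120 and 240 degrees, all to 17.5 mm from the axis; else 11.3 mm radius.
- cog_medium: Green toothed cog, second largest, lying flat; may be absent. Origin: centre of underside, z up. Flange 68 mm across, 5 mm thick; above it a grip boss, 14 mm high in all, 12-sided, 44 mm across flats (one faces own x). 0.07-0.17 kg. Bore: groove 17 mm wide along own +x (black mark), two 8.5 mm wide at 120 and 240 degrees, all to 17.5 mm from the axis; else 11.3 mm radius.
- cog_small: Red toothed cog, third, lying flat; may be absent. Origin: centre of underside, z up. Flange 60 mm across, 5 mm thick; above it a grip boss, 14 mm high in all, 12-sided, 44 mm across flats (one faces own x). 0.07-0.17 kg. Bore: groove 17 mm wide along own +x (black mark), two 8.5 mm wide at 120 and 240 degrees, all to 17.5 mm from the axis; else 11.3 mm radius.
- cog_tiny: Blue toothed cog, smallest, lying flat; may be absent. Origin: centre of underside, z up. Flange 52 mm across, 5 mm thick; above it a grip boss, 14 mm high in all, 12-sided, 44 mm across flats (one faces own x). 0.07-0.17 kg. Bore: groove 17 mm wide along own +x (black mark), two 8.5 mm wide at 120 and 240 degrees, all to 17.5 mm from the axis; else 11.3 mm radius.
- start (a joint): Travel of the green push button on the drive unit: 0 up, 0.006 m fully down, which takes 5 N; it springs back.
- start_top (a point): Centre of the top of the green push button (24 mm across) on the housing top, at the corner away from the white line; pressed straight down.
- cap: White twelve-sided hub cap, 44 mm across flats (faces along own x and every 30 degrees), 44 mm tall, 0.06 kg, closed on top; plain 35 mm bore, 38 mm deep, open below. Origin: centre of underside, z up. At first it hangs on the empty hub's nose, underside 31 mm above the seat; on a finished stack its rim rests on the top cog's boss.
- holder: Black fixed cap holder on the bench: a round dish 58 mm across and 14 mm high, inside 50 mm wide with its floor 5 mm above the origin. Origin: centre of its underside.
- flask_green: Bystander: stoppered green glass flask, 54 mm wide, 129 mm tall. Origin: centre of its underside.
- flask_amber: Bystander: stoppered amber glass flask, 48 mm wide, 114 mm tall. Origin: centre of its underside.
- jar: Bystander: closed jar, 52 mm wide, 75 mm tall. Origin: centre of its underside.

How it is judged:
On the way, in this order (a step that is already met when the one before it is completed fails the run):
1. the cap stands released in its holder (horizontal distance between cap and holder below 0.006 m and z of cap in the frame of holder below 0.0075 m and angle between cap's own z axis and vertical below 0.1 rad and contact force between the fingers and cap below 0.5 N and linear speed of cap below 0.03 m/s), for 0.2 s.
2. all cogs present are fully home on the hub, largest lowest, released (horizontal distance between each of cog_large, cog_medium, cog_small, cog_tiny and seat below 0.004 m and z of cog_large in the frame of seat between -0.003 and 0.003 m and angle between each of cog_large, cog_medium, cog_small, cog_tiny's own z axis and vertical below 0.08 rad and contact force between the fingers and cog_large below 0.5 N and linear speed of each of cog_large, cog_medium, cog_small, cog_tiny below 0.03 m/s and z of cog_medium in the frame of seat between -0.003 and 0.017 m and contact force between the fingers and cog_medium below 0.5 N and z of cog_small in the frame of seat between -0.003 and 0.031 m and contact force between the fingers and cog_small below 0.5 N and z of cog_tiny in the frame of seat between -0.003 and 0.045 m and contact force between the fingers and cog_tiny below 0.5 N and z of cog_medium in the frame of cog_large between 0.0115 and 0.0165 m and z of cog_small in the frame of cog_large between 0.0115 and 0.0305 m and z of cog_small in the frame of cog_medium between 0.0115 and 0.0165 m and z of cog_tiny in the frame of cog_large between 0.0255 and 0.0445 m and z of cog_tiny in the frame of cog_medium between 0.0115 and 0.0305 m and z of cog_tiny in the frame of cog_small between 0.0115 and 0.0165 m), for 0.2 s.
3. the cap is back over the hub, down on the top cog, released (all of step 2 and horizontal distance between cap and seat below 0.005 m and angle between cap's own z axis and vertical below 0.08 rad and z of cap in the frame of seat below 0.0585 m and contact force between the fingers and cap below 0.5 N and linear speed of cap below 0.03 m/s and z of cap in the frame of cog_large between 0.0395 and 0.0585 m and z of cap in the frame of cog_medium between 0.0255 and 0.0445 m and z of cap in the frame of cog_small between 0.0115 and 0.0305 m and z of cap in the frame of cog_tiny between 0.0115 and 0.0165 m), for 0.2 s.
4. the start button is pressed down (all of step 3 and value of joint start above 0.004 m), for 0.05 s.
At the end, for the whole second after the job is handed in: All cogs present are on the hub (4 mm of its axis, 0.08 rad of level), largest lowest, each down on the one below or the seat within 2.5 mm; the cap is over the hub (5 mm of its axis, 0.08 rad), down on the top cog within 2.5 mm; button up; all released and at rest (all of step 3 and value of joint start below 0.002 m); the robot touches nothing.
It fails at once if flask_green is shoved more than 30 mm or tipped over (distance of flask_green from where it was at the start of the episode above 0.03 m or angle between flask_green's own z axis and vertical above 0.5 rad).
It fails at once if flask_amber is shoved more than 30 mm or tipped over (distance of flask_amber from where it was at the start of the episode above 0.03 m or angle between flask_amber's own z axis and vertical above 0.5 rad).
It fails at once if jar is shoved more than 30 mm or tipped over (distance of jar from where it was at the start of the episode above 0.03 m or angle between jar's own z axis and vertical above 0.5 rad).
Of cog_large, cog_medium, cog_small, cog_tiny only 3 to 4 are there at a start; the rules pass over those that are not, and their reading is None.
At some moment in a run one of cog_large, cog_medium, cog_small, cog_tiny may be knocked a few centimetres aside while the robot is not near it.
It also fails if it takes over 210 s, if anything falls off the work surface, if the arm or the gripper's body presses on something with over 40 N, if the wrist force passes 120 N, or if a joint passes its speed limit or range.

## Working session

There is one attempt and no reset: what is moved stays moved. The work goes in short steps, Python scripts to look and compute and a tool call to move; the robot and the scene stay as the last step left them, time stands still between calls to the robot, and variables do not carry over. Pictures are saved under pics/ and viewed, at most 17 in all, crops included, and the job is handed in when it is done.

Besides the shell and the picture viewer there is one more tool, called as a command line: name --argument value ..., lists and objects as JSON in quotes. play_rows: Moves the arm, as the interface text tells. Shift numbers are shares of 0.03 m and turn numbers shares of 0.1 rad, none past 1 either way. Its arguments: {"type":"object","properties":{"steps":{"type":"array"},"grip_force":{"type":"number"}},"required":["steps"]}

```bash
mkdir -p pics
cat > h.py <<'E'
import numpy as np, cv2
from rig import robot
def cam(n):
    c=robot.camera(n); R,_=cv2.Rodrigues(np.array(c["rvec"],float)); return c["image"],np.array(c["mtx"],float),R,np.array(c["tvec"],float).ravel()
def ray(c,uv,z):
    im,K,R,t=c; d=R.T@np.linalg.inv(K)@np.array([uv[0],uv[1],1.]); o=-R.T@t
    return o+d*(z-o[2])/d[2]
def proj(c,p):
    im,K,R,t=c; q=K@(R@np.array(p,float)+t); return q[:2]/q[2]
def save(im,n,s=1):
    im=cv2.resize(im,None,fx=s,fy=s,interpolation=cv2.INTER_CUBIC); cv2.imwrite('pics/'+n,im[:,:,::-1])
E
python3 - <<'E'
from h import *
for n in("scene","top"):
    c=cam(n); save(c[0],n+"0.png",1.5); print(n,(-c[2].T@c[3]).round(3),c[1][0,0],c[2].round(2).tolist())
print(robot.get_obs())
E
```

```text
scene [ 1.313 -0.238  0.688] 373.7527510929999 [[0.3, 0.95, 0.01], [0.58, -0.17, -0.79], [-0.75, 0.25, -0.61]]
top [ 4.810e-01 -1.000e-03  1.319e+00] 483.22845824944727 [[0.02, -1.0, -0.01], [-0.99, -0.02, -0.1], [0.1, 0.01, -0.99]]
{'time': 0.1, 'q': array([ 1.12251728e+00,  5.28377243e-01,  1.43376117e+00, -3.68328939e-06,
        1.18135968e+00, -1.78506021e-01]), 'joint_velocities': array([ 4.36299450e-04, -2.56239394e-03, -2.13996464e-03, -2.74967090e-03,
        6.40398164e-05,  8.99423900e-04]), 'joint_torque': array([-7.59622581e-04, -4.40989566e+01, -1.77150410e+01,  6.34874753e-02,
        5.33131999e-02, -2.54766866e-05]), 'position': array([0.16626456, 0.6018146 , 0.22167111]), 'tool_rot': array([ 1.34477102e-01,  9.90916243e-01, -9.06840356e-04, -2.92091498e-04]), 'ft_force': array([-0.71472928, -0.42005269,  0.35089729]), 'moment': array([ 0.00137586,  0.03270562, -0.01476261]), 'grip_force': 0.0, 'grip_width': 0.0872839765433626}
```

View pics/top0.png

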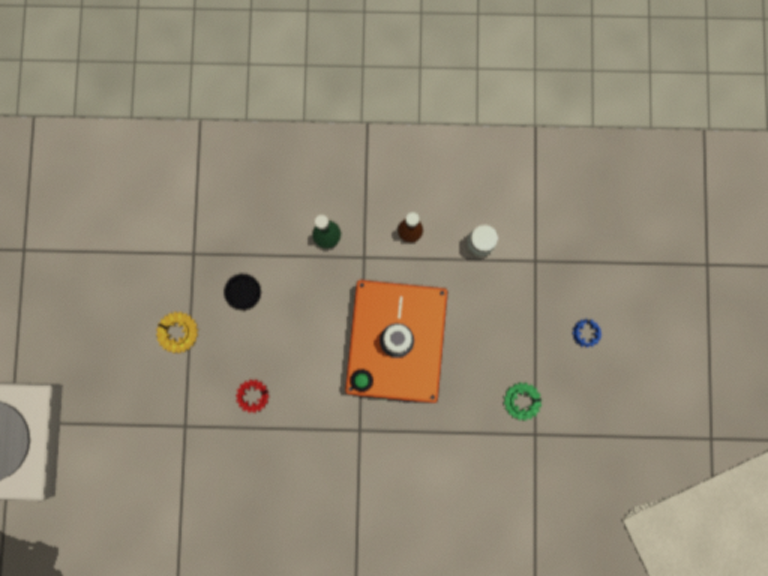

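View pics/scene0.png

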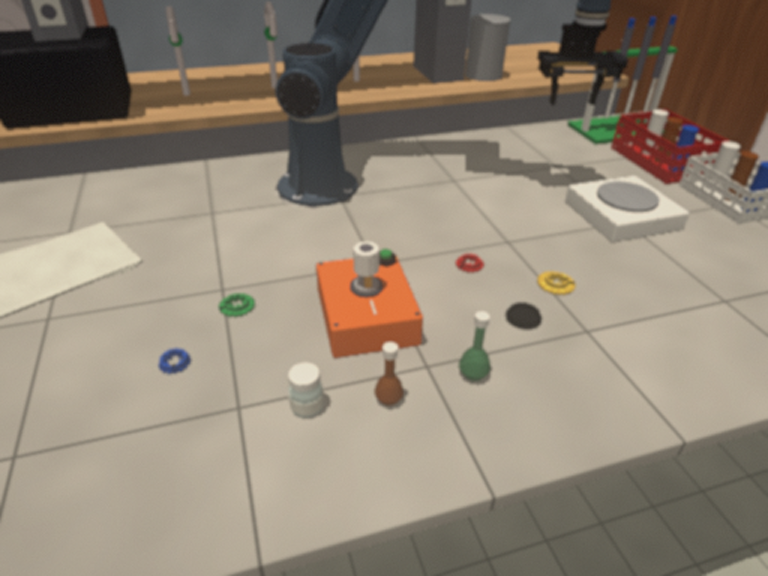

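```bash
cat >> h.py <<'E'
HSV={'large':((20,120,80),(34,255,255)),'medium':((45,100,40),(80,255,255)),'small':((174,120,60),(6,255,255)),'tiny':((105,110,40),(125,255,255)),'orange':((6,150,120),(15,255,255))}
def mask(im,k):
    h=cv2.cvtColor(im,cv2.COLOR_RGB2HSV); lo,hi=HSV[k]
    if lo[0]>hi[0]: return cv2.inRange(h,lo,(180,255,255))|cv2.inRange(h,(0,)+lo[1:],hi)
    return cv2.inRange(h,lo,hi)
def blobs(m,amin=40):
    m=cv2.morphologyEx(m,cv2.MORPH_CLOSE,np.ones((3,3),np.uint8)); cs,_=cv2.findContours(m,cv2.RETR_EXTERNAL,cv2.CHAIN_APPROX_NONE)
    return sorted([c for c in cs if cv2.contourArea(c)>amin],key=cv2.contourArea,reverse=True)
def hullc(c,con,z):
    p=np.array([ray(c,q,z)[:2] for q in cv2.convexHull(con)[:,0]]); m=cv2.moments((p*1e3).astype(np.float32)); a=m['m00']
    return np.array([m['m10'],m['m01']])/a/1e3, 2e-3*np.sqrt(a/np.pi)*1e3
def crop(im,uv,r=20,s=5):
    u,v=np.round(uv).astype(int); p=cv2.copyMakeBorder(im,r,r,r,r,cv2.BORDER_REPLICATE)[v:v+2*r,u:u+2*r]
    return cv2.resize(p,None,fx=s,fy=s,interpolation=cv2.INTER_CUBIC)
E
python3 - <<'E'
from h import *
T=cam("top");S=cam("scene");rt=[];rs=[]
for k in('large','medium','small','tiny'):
    for c,n,r in((T,'top',rt),(S,'scene',rs)):
        for i,b in enumerate(blobs(mask(c[0],k))[:4]):
            xy,d=hullc(c,b,.005); u=b[:,0].mean(0); print(k,n,u.round(1),xy.round(4),d.round(1),cv2.contourArea(b))
for p in((177,332),(522,401),(252,396),(587,333)):rt.append(crop(T[0],np.array(p)/1.5))
for p in((557,283),(237,305),(470,263),(175,361)):rs.append(crop(S[0],np.array(p)/1.5))
r3=[crop(T[0],np.array(p)/1.5) for p in((397,339),(242,291))]+[crop(S[0],np.array(p)/1.5) for p in((368,270),(523,315))]
save(np.vstack([np.hstack(r) for r in(rt,rs,r3)]),'m1.png')
E
```

```text
large top [117.8 221.1] [0.5485 0.3764] 73.7 555.0
large scene [370.3 188.2] [0.5498 0.3792] 71.5 249.5
medium top [348.  267.1] [ 0.439  -0.2512] 61.6 402.0
medium top [217.5 156.8] [0.7329 0.1094] 41.1 140.5
medium top [240.7 253.3] [0.4692 0.0389] 25.3 67.5
medium scene [401.4  85.7] [-0.1344  0.9624] 142.5 225.5
medium scene [158.  203.9] [ 0.441  -0.2482] 56.2 85.0
small top [167.5 263.5] [0.4372 0.2351] 57.0 335.5
small scene [447.6  92.7] [-0.011   1.1021] 401.9 1434.0
small scene [312.7 175.1] [0.4365 0.2384] 55.5 130.5
tiny top [390.8 221.7] [ 0.5643 -0.3671] 46.0 214.5
tiny scene [507.5 117.8] [0.2822 1.185 ] 74.0 101.5
tiny scene [458.1  89.8] [-0.0198  1.1993] 85.4 87.5
```

View pics/m1.png

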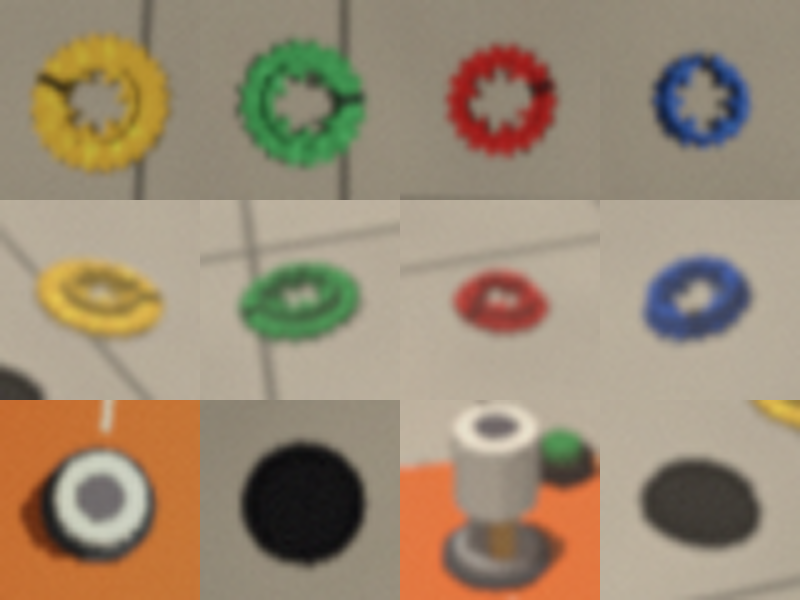

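```bash
cat >> h.py <<'E'
HSV.update(large=((18,90,60),(36,255,255)),medium=((42,60,30),(88,255,255)),small=((172,90,40),(8,255,255)),tiny=((100,70,25),(130,255,255)))
def cog(c,k,near,z=.005,R=45):
    m=mask(c[0],k); u,v=proj(c,[*near,z]); w=np.zeros_like(m); cv2.circle(w,(int(round(u)),int(round(v))),18,255,-1); m&=w
    m=cv2.morphologyEx(m,cv2.MORPH_CLOSE,cv2.getStructuringElement(cv2.MORPH_ELLIPSE,(9,9)))
    b=max(cv2.findContours(m,cv2.RETR_EXTERNAL,cv2.CHAIN_APPROX_NONE)[0],key=cv2.contourArea)
    xy,d=hullc(c,b,z)
    g=c[0].max(2).astype(float); f=np.zeros_like(m); cv2.drawContours(f,[cv2.convexHull(b)],-1,255,-1); f=cv2.erode(f,np.ones((3,3)))
    vs,us=np.nonzero(f); P=np.array([ray(c,q,.012)[:2] for q in zip(us,vs)])-xy; r=np.hypot(*P.T); w=np.clip(np.median(g[vs,us])*.6-g[vs,us],0,None)*(r>.018)
    s=(P*w[:,None]).sum(0); return xy,d,np.degrees(np.arctan2(s[1],s[0])),w.sum()
E
python3 - <<'E'
from h import *
T=cam("top");S=cam("scene")
for k,n in(('large',(.549,.377)),('medium',(.439,-.25)),('small',(.437,.236)),('tiny',(.564,-.367))):
    for c in(T,S):
        xy,d,a,w=cog(c,k,n); print(k,xy.round(4),d.round(1),a.round(1),w)
def near(c,m,uv,z):
    b=min(blobs(m,20),key=lambda b:np.hypot(*(b[:,0].mean(0)-uv))); return hullc(c,b,z),b[:,0].mean(0)
for c,hub,hol in((T,(264.7,226),(161,194)),(S,(244,165),(348,210))):
    h=cv2.cvtColor(c[0],cv2.COLOR_RGB2HSV); dark=cv2.inRange(h,(0,0,0),(180,255,80)); print('holder',near(c,dark,hol,.014))
    wh=cv2.inRange(h,(0,0,165),(180,70,255)); print('cap',near(c,wh,hub,.155))
    b=blobs(mask(c[0],'orange'))[0]; q=cv2.minAreaRect(np.array([ray(c,p,.07)[:2] for p in b[:,0]]).astype(np.float32)); print('house',q,cv2.boxPoints(q).round(3).tolist())
h=cv2.cvtColor(T[0],cv2.COLOR_RGB2HSV); wh=cv2.inRange(h,(0,0,180),(180,110,255))
for b in blobs(wh,4):
    u=b[:,0].mean(0)
    if np.hypot(*(u-(267,205)))<15: p=[ray(T,q,.07)[:2] for q in b[:,0]]; print('line',ray(T,u,.07),cv2.fitLine(np.array(p,np.float32),cv2.DIST_L2,0,.01,.01).ravel(),np.min(p,0),np.max(p,0))
E
```

```text
large [0.5485 0.3767] 76.2 68.1 121.39999999999998
large [0.5503 0.379 ] 76.9 0.0 0.0
medium [ 0.4389 -0.2516] 67.1 -82.7 39.0
medium [ 0.4396 -0.2486] 65.5 0.0 0.0
small [0.4365 0.2348] 59.4 -70.4 56.0
small [0.4361 0.2392] 61.2 0.0 0.0
tiny [ 0.5647 -0.3675] 48.5 -2.0 11.299999999999997
tiny [ 0.5611 -0.3651] 49.2 0.0 0.0
holder ((array([0.62379239, 0.25905495]), np.float64(64.79937240918021)), array([161.2238806 , 194.25373134]))
cap ((array([ 0.5397046 , -0.02244579]), np.float64(40.2637801154159)), array([264.9375, 225.    ]))
house ((0.5389825701713562, -0.022114358842372894), (0.15778924524784088, 0.19753651320934296), 85.5803451538086) [[0.4339999854564667, -0.09300000220537186], [0.6309999823570251, -0.1080000028014183], [0.6439999938011169, 0.04899999871850014], [0.44699999690055847, 0.06400000303983688]]
holder ((array([0.63459182, 0.25749919]), np.float64(62.15744786800178)), array([348.90384615, 210.61538462]))
cap ((array([0.54317769, 0.03090117]), np.float64(1179.5554111086592)), array([219.04573991, 223.77713004]))
house ((0.5735379457473755, -0.025658555328845978), (0.1591077595949173, 0.2550640404224396), 85.23750305175781) [[0.4399999976158142, -0.09399999678134918], [0.6940000057220459, -0.11599999666213989], [0.7070000171661377, 0.0430000014603138], [0.453000009059906, 0.06400000303983688]]
line [ 0.59669245 -0.02631295  0.07      ] [ 0.9973465  -0.07280086  0.5967008  -0.02631353] [ 0.5803266  -0.02835743] [ 0.61432768 -0.02328162]
```

```bash
cat >> h.py <<'E'
from scipy.spatial.transform import Rotation as Ro
def plan(x=None,y=None,z=None,psi=None):
    o=robot.get_obs(); p=o['position']; M=Ro.from_quat(o['tool_rot']).as_matrix(); ps=np.degrees(np.arctan2(M[1,1],M[0,1]))
    print('t %.1f'%o['time'],'pos',p.round(4),'psi %.1f'%ps,'q1-q6 %.1f'%np.degrees(o['q'][0]-o['q'][5]),'q6 %.2f'%o['q'][5],'F',np.round(o['ft_force'],1),'grip %.4f %.1f'%(o['grip_width'],o['grip_force']))
    g=np.array([p[i] if v is None else v for i,v in enumerate((x,y,z))]); print(' shift units now:',(M.T@(g-p)/.03).round(3), 'tilt %.3f'%M[2,2])
    if psi is not None:
        d=(ps-psi+180)%360-180; N=M@Ro.from_rotvec([0,0,np.radians(d)]).as_matrix(); print(' turn units %.2f'%(np.radians(d)/.1),'shift after turn',(N.T@(g-p)/.03).round(3))
E
python3 -c "
from h import *
plan(.540,-.0215,.21)"
```

```text
t 0.3 pos [0.1664 0.6022 0.2222] psi 74.5 q1-q6 74.5 q6 -0.18 F [0.6 0.7 0.4] grip 0.0865 0.0
 shift units now: [-17.543 -16.717   0.417] tilt -1.000
```

play_rows --steps '[1,-0.5,-0.5,0,0,1,-0.9,-0.85,0,0,1,-0.95,-0.9,0,0,1,-0.95,-0.9,0,0,1,-0.95,-0.9,0,0,1,-0.95,-0.9,0,0,1,-0.95,-0.9,0,0,1,-0.95,-0.9,0,0,1,-0.95,-0.9,0,0,1,-0.95,-0.9,0,0]' --grip_force 25

```text
time: 1.3
position: [0.3591, 0.2819, 0.2228]
tool_rot: [0.134, 0.991, 0.0, 0.0]
ft_force: [0.7, 0.3, 0.6]
grip_width: 0.0872
grip_force: 0.0
```

play_rows --steps '[1,-0.95,-0.9,0,0,1,-0.95,-0.9,0,0,1,-0.95,-0.9,0,0,1,-0.95,-0.9,0,0,1,-0.95,-0.9,0,0,1,-0.95,-0.9,0,0,1,-0.9,-0.9,0,0,1,-0.9,-0.9,0,0,1,-0.6,-0.6,0,0,1,0,0,0,0]'

```text
time: 2.3
position: [0.5327, -0.0103, 0.2227]
tool_rot: [0.136, 0.991, -0.001, 0.002]
ft_force: [-1.0, -0.1, -0.2]
grip_width: 0.0872
grip_force: 0.0
```

```bash
python3 -c "
from h import *
plan(.540,-.0215,.135)"
```

```text
t 2.3 pos [ 0.5327 -0.0103  0.2227] psi 74.3 q1-q6 74.3 q6 -1.53 F [-1.  -0.1 -0.2] grip 0.0872 0.0
 shift units now: [-0.325 -0.291  2.925] tilt -1.000
```

play_rows --steps '[1,-0.32,-0.29,0.5,0,1,0,0,0.8,0,1,0,0,0.8,0,1,0,0,0.6,0,1,0,0,0.22,0,1,0,0,0,0,-1,0,0,0,0,-1,0,0,0,0,-1,0,0,0,0,-1,0,0,0,0]'

```text
time: 3.3
position: [0.5376, -0.0181, 0.1356]
tool_rot: [0.134, 0.991, -0.0, 0.001]
ft_force: [0.6, 0.5, 0.4]
grip_width: 0.0625
grip_force: 0.0
```

play_rows --steps '[-1,0,0,0,0,-1,0,0,0,0,-1,0,0,0,0,-1,0,0,0,0,-1,0,0,0,0,-1,0,0,0,0,-1,0,0,0,0,-1,0,0,0,0,-1,0,0,0,0,-1,0,0,0,0]'

```text
time: 4.3
position: [0.5372, -0.0183, 0.1351]
tool_rot: [0.134, 0.991, -0.0, 0.0]
ft_force: [-1.2, -3.5, 4.8]
grip_width: 0.0438
grip_force: 25.0
```

```bash
python3 -c "
from h import *
plan(.540,-.0215,.26)
save(np.hstack([crop(cam('top')[0],(265,226),25,8),crop(cam('scene')[0],(244,165),25,8)]),'g1.png')"
```

```text
t 4.3 pos [ 0.5372 -0.0183  0.1351] psi 74.6 q1-q6 74.5 q6 -1.54 F [-1.2 -3.5  4.8] grip 0.0438 25.0
 shift units now: [-0.118 -0.079 -4.162] tilt -1.000
```

View pics/g1.png

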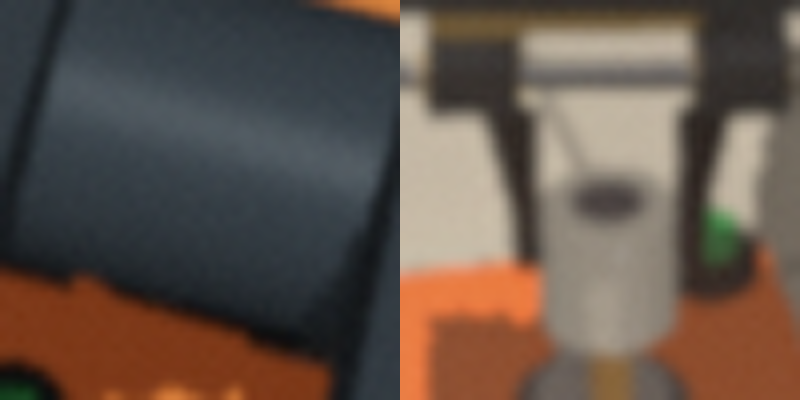

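play_rows --steps '[-1,0,0,-0.2,0,-1,0,0,-0.5,0,-1,0,0,-0.8,0,-1,0,0,-0.8,0,-1,0,0,-0.8,0,-1,0,0,-0.6,0,-1,0,0,-0.3,0,-1,0,0.4,0,0,-1,0,0.8,0,0,-1,-0.05,0.9,0,0]'

```text
time: 5.4
position: [0.5546, 0.0437, 0.2535]
tool_rot: [0.135, 0.991, 0.001, -0.002]
ft_force: [-0.0, 0.1, -0.2]
grip_width: 0.0442
grip_force: 25.0
```

play_rows --steps '[-1,-0.05,1,0,0,-1,-0.05,1,0,0,-1,-0.05,1,0,0,-1,-0.05,1,0,0,-1,-0.02,1,0.5,0,-1,0,1,0.8,0,-1,0,0.8,0.8,0,-1,0,0.5,0.5,0,-1,0,0.3,0.3,0,-1,0,0,0,0]'

```text
time: 6.4
position: [0.6214, 0.2611, 0.1658]
tool_rot: [0.134, 0.991, -0.001, -0.002]
ft_force: [-0.2, -0.1, -0.3]
grip_width: 0.044
grip_force: 25.0
```

play_rows --steps '[-1,0,0,0.5,0,-1,0,0,0.5,0,-1,0,0,0.5,0,-1,0,0,0.3,0,-1,0,0,0,0,-1,0,0,0,0,-1,0,0,0,0,-1,0,0,0,0,-1,0,0,0,0,-1,0,0,0,0]'

```text
time: 7.4
position: [0.6227, 0.2604, 0.1144]
tool_rot: [0.134, 0.991, 0.0, 0.0]
ft_force: [-0.5, 0.2, -0.9]
grip_width: 0.0441
grip_force: 25.0
```

```bash
python3 -c "
from h import *
plan(.6233,.2617,.04)
T=cam('top');S=cam('scene')
save(np.hstack([crop(T[0],(264.7,226),20,10),crop(S[0],(244,170),20,10)]),'hub.png')
save(crop(S[0],(348,200),30,10),'hold.png')"
```

```text
t 7.4 pos [0.6227 0.2604 0.1144] psi 74.5 q1-q6 74.5 q6 -1.07 F [-0.5  0.2 -0.9] grip 0.0441 25.0
 shift units now: [-0.006  0.047  2.479] tilt -1.000
```

View pics/hub.png

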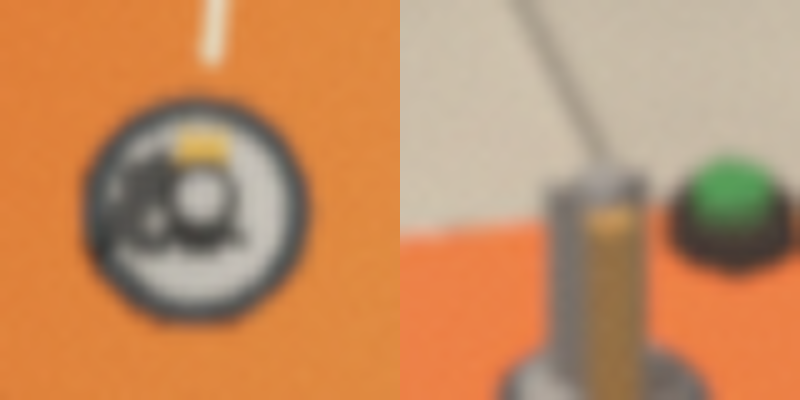

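View pics/hold.png

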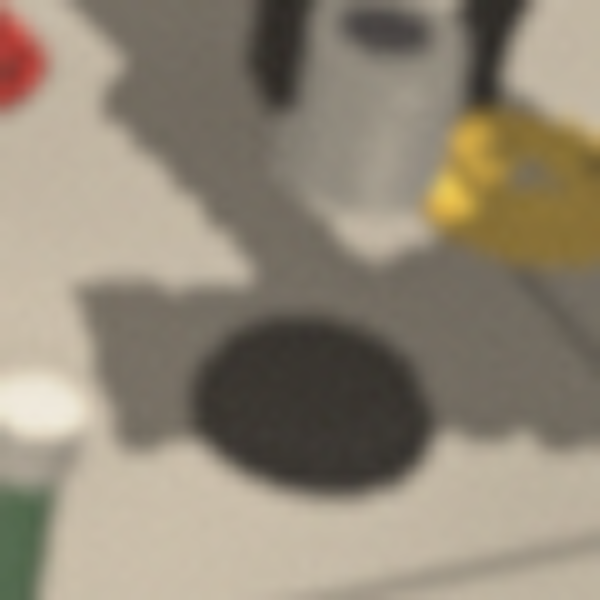

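```bash
python3 -c "
from h import *
T=cam('top');S=cam('scene')
print('emblem', ray(S,(356.5-.5,172.8-.5),.1343))
h=cv2.cvtColor(T[0],cv2.COLOR_RGB2HSV)
o=lambda x,y:(np.array([x,y])/10+[264.7,226]-[20,20]).round(1)
u0=np.round([264.7,226])-20
P=lambda x,y:u0+np.array([x,y])/10-.5
n=ray(T,P(201,195),.149); r=ray(T,P(201,150),.143); s=ray(T,P(197,210),.08); print(n,r,s,np.degrees(np.arctan2(*(r-n)[1::-1])))
# brass weighted
w=cv2.inRange(h,(15,90,120),(32,255,255)); ys,xs=np.nonzero(w[205:240,250:280]); print(len(xs)); c=np.array([xs.mean()+250,ys.mean()+205]); print('brass',c,ray(T,c,.143))
sh=255-mask(T[0],'orange'); b=min(blobs(sh),key=lambda b:np.hypot(*(b[:,0].mean(0)-[264,226]))); print('shoulder',hullc(T,b,.08))
"
```

```text
emblem [0.62324195 0.26262487 0.1343    ]
[ 0.54002939 -0.02170724  0.149     ] [ 0.55129085 -0.02158138  0.143     ] [ 0.53964881 -0.02200737  0.08      ] 0.6403423092943655
17
brass [265.17647059 216.88235294] [ 0.56014838 -0.02279767  0.143     ]
shoulder (array([0.65621032, 0.00571636]), np.float64(1295.6623765890902))
```

play_rows --steps '[-1,-0.03,0.02,0.4,0,-1,0,0,0.6,0,-1,0,0,0.6,0,-1,0,0,0.5,0,-1,0,0,0.3,0,-1,0,0,0,0,-1,0,0,0,0,-1,0,0,0,0,-1,0,0,0,0,-1,0,0,0,0]'

```text
time: 8.6
position: [0.6241, 0.2607, 0.0427]
tool_rot: [0.135, 0.991, 0.0, 0.001]
ft_force: [0.1, -0.6, 0.2]
grip_width: 0.0437
grip_force: 25.0
```

```bash
python3 -c "
from h import *
plan(.6243,.2607,.03)
T=cam('top');S=cam('scene')
save(np.hstack([crop(S[0],(348,207),20,10),crop(T[0],(161,194),20,10)]),'hold2.png')"
```

```text
t 8.6 pos [0.6241 0.2607 0.0427] psi 74.5 q1-q6 74.5 q6 -1.07 F [ 0.1 -0.6  0.2] grip 0.0437 25.0
 shift units now: [-0.008  0.001  0.425] tilt -1.000
```

View pics/hold2.png

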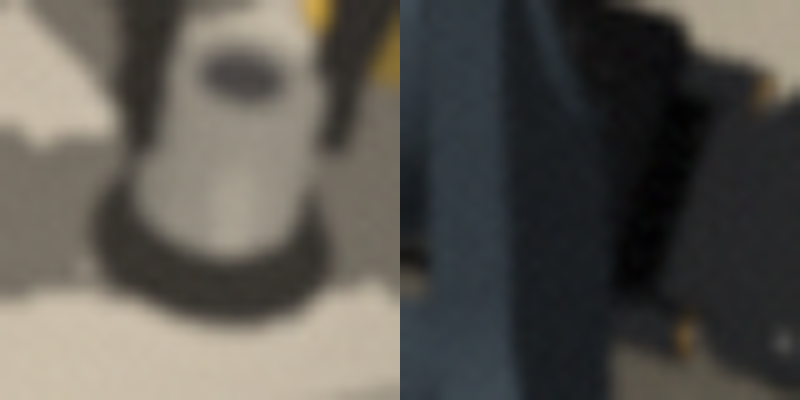

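```bash
python3 -c "
from h import *
from scipy.optimize import fsolve
S=cam('scene'); P=lambda x,y:(x/10+328-.5,y/10+187-.5)
a=np.linspace(0,2*np.pi,200)
def ext(c,r,zs):
    q=np.array([proj(S,[c[0]+r*np.cos(t),c[1]+r*np.sin(t),z]) for t in a for z in zs]); return q[:,0].min(),q[:,0].max(),q[:,1].max()
f=lambda c:(lambda e:[(e[0]+e[1])/2-P(211,0)[0],e[2]-P(0,322)[1]])(ext(c,.029,(0,.014)))
g=lambda c:(lambda e:[(e[0]+e[1])/2-P(220,0)[0],e[2]-P(0,260)[1]])(ext(c,.0224,(.0186,)))
h=fsolve(f,[.626,.261],epsfcn=1e-4); k=fsolve(g,[.626,.261],epsfcn=1e-4); print(h,k,np.array(ext(h,.029,(0,.014)))-[328,328,187],np.array(ext(k,.0224,(.0186,)))-[328,328,187])
"
```

```text
[0.62611306 0.26269227] [0.62801926 0.26251783] [ 9.74395825 31.45604175 31.7       ] [13.36458725 29.63541275 25.5       ]
```

play_rows --steps '[-1,0.05,-0.01,0,0,-1,0,0,0.08,0,-1,0,0,0.08,0,-1,0,0,0.08,0,-1,0,0,0.08,0,-1,0,0,0.06,0,-1,0,0,0.05,0,-1,0,0,0,0,-1,0,0,0,0,-1,0,0,0,0]'

```text
time: 9.75
position: [0.622, 0.2607, 0.0293]
tool_rot: [0.135, 0.991, -0.0, -0.0]
ft_force: [-1.1, -0.8, 2.6]
grip_width: 0.0439
grip_force: 25.0
```

```bash
python3 -c "
from h import *
plan(.6228,.2607,.029)"
```

```text
t 9.8 pos [0.622  0.2607 0.0293] psi 74.5 q1-q6 74.5 q6 -1.07 F [-1.1 -0.8  2.6] grip 0.0439 25.0
 shift units now: [-0.026  0.007  0.009] tilt -1.000
```

play_rows --steps '[0.3,0,0,0,0,0.3,0,0,0,0,0.5,0,0,0,0,0.5,0,0,-0.2,0,0.5,0,0,-0.5,0,0.5,0,0,-0.8,0,1,0,0,-0.8,0,1,0,0,-0.6,0.5,1,0,0,0,0.6,1,0,0,0,0]'

```text
time: 10.75
position: [0.623, 0.261, 0.1185]
tool_rot: [0.189, 0.982, 0.001, 0.002]
ft_force: [-1.0, 0.5, -0.3]
grip_width: 0.0851
grip_force: 0.0
```

```bash
python3 -c "
from h import *
plan(.5487,.3772,.06,68)"
```

```text
t 10.8 pos [0.623  0.261  0.1185] psi 68.2 q1-q6 68.2 q6 -0.96 F [-1.   0.5 -0.3] grip 0.0851 0.0
 shift units now: [3.741 2.677 1.943] tilt -1.000
 turn units 0.04 shift after turn [3.752 2.661 1.943]
```

Move over the yellow cog, then look.

play_rows --steps '[1,0.4,0.3,0,0,1,0.8,0.6,0,0,1,0.9,0.6,0,0,1,0.8,0.6,0,0,1,0.6,0.4,0,0,1,0.25,0.17,0,0,1,0,0,0,0,1,0,0,0,0,1,0,0,0,0,1,0,0,0,0]'

```text
time: 11.75
position: [0.5481, 0.3758, 0.116]
tool_rot: [0.189, 0.982, -0.0, 0.0]
ft_force: [0.2, -0.2, -0.0]
grip_width: 0.0872
grip_force: 0.0
```

```bash
python3 -c "
from h import *
plan(.5487,.3772,.007,68)
T=cam('top');S=cam('scene')
print(cog(S,'large',(.5495,.379)))
save(np.hstack([crop(S[0],(348,207),20,10),crop(T[0],(161,194),20,10)]),'hold3.png')"
```

```text
t 11.8 pos [0.5481 0.3758 0.116 ] psi 68.2 q1-q6 68.1 q6 -0.76 F [ 0.2 -0.2 -0. ] grip 0.0872 0.0
 shift units now: [-2.000e-03  5.100e-02  3.633e+00] tilt -1.000
 turn units 0.03 shift after turn [-1.000e-03  5.100e-02  3.633e+00]
(array([0.55060941, 0.37879765]), np.float64(76.57761550067022), np.float64(0.0), np.float64(0.0))
```

View pics/hold3.png

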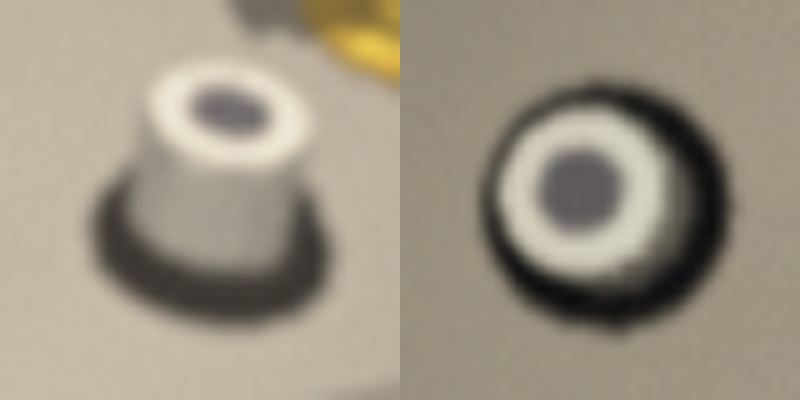

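play_rows --steps '[1,0,0.05,0.4,0,1,0,0,0.8,0,1,0,0,0.8,0,1,0,0,0.7,0,1,0,0,0.5,0,1,0,0,0.3,0,1,0,0,0.1,0,1,0,0,0,0,-1,0,0,0,0,-1,0,0,0,0]' --grip_force 40

```text
time: 12.85
position: [0.5486, 0.3786, 0.0091]
tool_rot: [0.189, 0.982, 0.001, 0.001]
ft_force: [0.8, -0.8, 0.4]
grip_width: 0.0779
grip_force: 0.0
```

play_rows --steps '[-1,0,0,0,0,-1,0,0,0,0,-1,0,0,0,0,-1,0,0,0,0,-1,0,0,0,0,-1,0,0,0,0,-1,0,0,0,0,-1,0,0,0,0,-1,0,0,0,0,-1,0,0,0,0]'

```text
time: 13.85
position: [0.5478, 0.3782, 0.0081]
tool_rot: [0.189, 0.982, 0.0, 0.0]
ft_force: [-0.2, 0.7, 1.3]
grip_width: 0.043
grip_force: 40.0
```

```bash
python3 -c "
from h import *
plan(z=.2,psi=1)
"
```

```text
t 13.8 pos [0.5478 0.3782 0.0081] psi 68.2 q1-q6 68.2 q6 -0.75 F [-0.2  0.7  1.3] grip 0.0430 40.0
 shift units now: [-0.     0.    -6.396] tilt -1.000
 turn units 11.74 shift after turn [ 0.     0.    -6.396]
```

play_rows --steps '[-1,0,0,-0.2,0,-1,0,0,-0.5,0.4,-1,0,0,-0.8,0.8,-1,0,0,-0.8,1,-1,0,0,-0.8,1,-1,0,0,-0.8,1,-1,0,0,-0.8,1,-1,0,0,-0.8,1,-1,0,0,-0.5,1,-1,0,0,-0.3,1]'

```text
time: 14.85
position: [0.5483, 0.3784, 0.1991]
tool_rot: [0.566, 0.824, 0.001, 0.001]
ft_force: [-0.0, -0.6, -0.1]
grip_width: 0.0429
grip_force: 40.0
```

play_rows --steps '[-1,0,0,0,1,-1,0,0,0,1,-1,0,0,0,1,-1,0,0,0,0.54,-1,0,0,0,0,-1,0,0,0,0,-1,0,0,0,0,-1,0,0,0,0,-1,0,0,0,0,-1,0,0,0,0]'

```text
time: 15.85
position: [0.5478, 0.3782, 0.197]
tool_rot: [0.701, 0.713, -0.0, 0.0]
ft_force: [-0.5, -0.0, 0.2]
grip_width: 0.0428
grip_force: 40.0
```

```bash
python3 -c "
from h import *
plan(.5398,-.0207,.2,psi=1)
"
```

```text
t 15.8 pos [0.5478 0.3782 0.197 ] psi 1.0 q1-q6 1.0 q6 0.42 F [-0.5 -0.   0.2] grip 0.0428 40.0
 shift units now: [-13.291  -0.496  -0.098] tilt -1.000
 turn units -0.00 shift after turn [-13.291  -0.499  -0.098]
```

play_rows --steps '[-1,-0.4,0,0,0,-1,-0.8,0,0,0,-1,-1,-0.1,0,0,-1,-1,-0.1,0,0,-1,-1,-0.1,0,0,-1,-1,-0.1,0,0,-1,-1,-0.1,0,0,-1,-1,0,0,0,-1,-1,0,0,0,-1,-1,0,0,0]'

```text
time: 16.85
position: [0.5371, 0.1001, 0.1973]
tool_rot: [0.701, 0.713, -0.0, 0.0]
ft_force: [0.6, -1.0, -0.7]
grip_width: 0.0428
grip_force: 40.0
```

play_rows --steps '[-1,-1,0,0,0,-1,-1,0,0,0,-1,-1,0,0,0,-1,-0.7,0,0,0,-1,-0.3,0,0,0,-1,-0.09,0,0,0,-1,0,0,0,0,-1,0,0,0,0,-1,0,0,0,0,-1,0,0,0,0]'

```text
time: 17.85
position: [0.5396, -0.0199, 0.1971]
tool_rot: [0.701, 0.714, 0.0, -0.0]
ft_force: [1.1, -0.6, -1.2]
grip_width: 0.0427
grip_force: 40.0
```

```bash
python3 -c "
from h import *
plan(.5398,-.0207,.16,psi=1)
S=cam('scene');p=proj(S,[.54,-.022,.165]); print(p); save(crop(S[0],p,25,12),'y1.png')
"
```

```text
t 17.9 pos [ 0.5396 -0.0199  0.1971] psi 1.0 q1-q6 1.1 q6 -0.26 F [ 1.1 -0.6 -1.2] grip 0.0427 40.0
 shift units now: [-0.028  0.008  1.235] tilt -1.000
 turn units 0.01 shift after turn [-0.028  0.008  1.235]
[242.80361568 162.26196376]
```

View pics/y1.png

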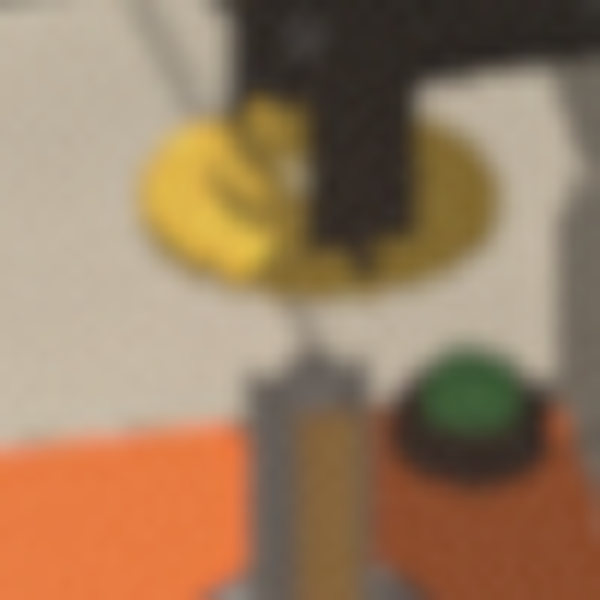

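```bash
python3 -c "
from h import *
S=cam('scene')
for z in(.08,.149,.189): print(proj(S,[.5398,-.0219,z]))
m=mask(S[0],'large'); m[:, :225]=0; m[:,275:]=0; m[:140]=0; m[180:]=0
b=blobs(m)[0]; print(hullc(S,b,.1915), b[:,0].min(0),b[:,0].max(0))
g=cv2.cvtColor(S[0],cv2.COLOR_RGB2HSV)
for r in (170,172,174,176): print(g[r,235:256,2].tolist())
"
```

```text
[243.01654075 188.74758764]
[242.85853667 167.42651314]
[242.76048222 154.195044  ]
(array([ 0.53801122, -0.01912126]), np.float64(75.68482666588952)) [229 145] [258 161]
[197, 194, 182, 149, 116, 101, 101, 104, 109, 110, 109, 105, 104, 122, 141, 126, 91, 63, 74, 87, 92]
[223, 216, 190, 151, 116, 100, 101, 113, 121, 126, 128, 127, 121, 120, 121, 100, 69, 58, 58, 64, 72]
[233, 234, 227, 181, 128, 101, 102, 112, 124, 132, 133, 131, 124, 121, 124, 109, 81, 61, 58, 56, 58]
[232, 233, 228, 184, 131, 102, 101, 111, 124, 131, 134, 130, 125, 121, 131, 134, 125, 108, 92, 82, 75]
```

play_rows --steps '[-1,-0.03,0,0.3,0,-1,0,0,0.5,0,-1,0,0,0.4,0,-1,0,0,0.2,0,-1,0,0,0.1,0,-1,0,0,0.05,0,-1,0,0,0.05,0,-1,0,0,0.05,0,-1,0,0,0,0,-1,0,0,0,0]'

```text
time: 18.95
position: [0.5397, -0.0216, 0.1478]
tool_rot: [0.701, 0.713, 0.0, 0.0]
ft_force: [-0.2, 0.2, -1.9]
grip_width: 0.0429
grip_force: 40.0
```

```bash
python3 -c "
from h import *
plan(.5398,-.0207,.0881,psi=1);print(robot.get_obs()['moment'])
"
```

```text
t 18.9 pos [ 0.5397 -0.0216  0.1478] psi 1.0 q1-q6 1.0 q6 -0.26 F [-0.2  0.2 -1.9] grip 0.0429 40.0
 shift units now: [3.10e-02 1.00e-03 1.99e+00] tilt -1.000
 turn units -0.00 shift after turn [3.10e-02 1.00e-03 1.99e+00]
[-0.13724115  0.00097499 -0.03410498]
```

play_rows --steps '[-1,0,0,0.15,0,-1,0,0,0.3,0,-1,0,0,0.3,0,-1,0,0,0.3,0,-1,0,0,0.3,0,-1,0,0,0.3,0,-1,0,0,0.2,0,-1,0,0,0.1,0,-1,0,0,0,0,-1,0,0,0,0]'

```text
time: 19.95
position: [0.5399, -0.0217, 0.0892]
tool_rot: [0.701, 0.713, 0.0, 0.0]
ft_force: [-0.8, 0.7, -0.9]
grip_width: 0.0432
grip_force: 40.0
```

```bash
python3 -c "
from h import *
plan(.5398,-.0207,.0881,psi=1);print(robot.get_obs()['moment'])
"
```

```text
t 19.9 pos [ 0.5399 -0.0217  0.0892] psi 1.0 q1-q6 1.0 q6 -0.26 F [-0.8  0.7 -0.9] grip 0.0432 40.0
 shift units now: [ 0.032 -0.002  0.037] tilt -1.000
 turn units -0.00 shift after turn [ 0.032 -0.002  0.037]
[-0.09243466  0.03635631  0.03604566]
```

play_rows --steps '[-1,0,0,0.02,0,0.2,0,0,0,0,0.4,0,0,0,0,0.4,0,0,0,0,0.4,0,0,0,0,0.4,0,0,-0.2,0,0.4,0,0,-0.5,0,0.4,0,0,-0.8,0,0.4,0,0,-0.8,0,0.4,0,0,-0.8,0]'

```text
time: 20.95
position: [0.5395, -0.0216, 0.1827]
tool_rot: [0.701, 0.713, 0.0, 0.0]
ft_force: [0.3, 0.0, 0.1]
grip_width: 0.061
grip_force: 0.0
```

play_rows --steps '[0.4,0,0,-0.5,0,0.4,0,0,-0.2,-0.5,1,0,0,0,-0.6,1,0,0,0,0,1,0,0,0,0,1,0,0,0,0,1,0,0,0,0,1,0,0,0,0,1,0,0,0,0,1,0,0,0,0]'

```text
time: 21.95
position: [0.5396, -0.0216, 0.2023]
tool_rot: [0.661, 0.751, -0.0, -0.0]
ft_force: [0.0, -0.1, 0.5]
grip_width: 0.0869
grip_force: 0.0
```

```bash
python3 -c "
from h import *
plan(.4389,-.2506,.1,psi=7.3)
T=cam('top')
for k,n in(('medium',(.439,-.25)),('small',(.437,.236)),('tiny',(.564,-.367))): print(cog(T,k,n))
S=cam('scene');p=proj(S,[.54,-.022,.1]); save(crop(S[0],p,25,10),'y2.png')
"
```

```text
t 21.9 pos [ 0.5396 -0.0216  0.2023] psi 7.3 q1-q6 7.3 q6 -0.37 F [ 0.  -0.1  0.5] grip 0.0869 0.0
 shift units now: [-7.147 -4.296  3.412] tilt -1.000
 turn units -0.00 shift after turn [-7.145 -4.299  3.412]
(array([ 0.43915878, -0.25163942]), np.float64(66.78587402778393), np.float64(-83.36867366527804), np.float64(35.19999999999999))
(array([0.4364981 , 0.23472727]), np.float64(59.34044795572683), np.float64(-70.1586433135419), np.float64(54.90000000000002))
(array([ 0.5646212, -0.3675542]), np.float64(48.497830912960026), np.float64(-1.9337632393635307), np.float64(8.200000000000003))
```

View pics/y2.png

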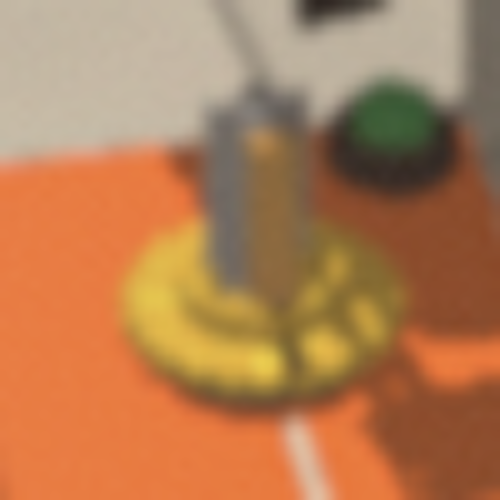

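play_rows --steps '[1,-0.4,-0.25,0,0,1,-0.8,-0.5,0,0,1,-1,-0.6,0,0,1,-1,-0.6,0.2,0,1,-1,-0.6,0.5,0,1,-1,-0.6,0.6,0,1,-0.9,-0.55,0.6,0,1,-0.7,-0.4,0.6,0,1,-0.3,-0.15,0.6,0,1,-0.04,-0.05,0.3,0]'

```text
time: 23.05
position: [0.4374, -0.2521, 0.0993]
tool_rot: [0.662, 0.75, -0.0, -0.001]
ft_force: [-0.0, -0.2, 0.0]
grip_width: 0.0869
grip_force: 0.0
```

play_rows --steps '[1,0,0,0.5,0,1,0,0,0.5,0,1,0,0,0.3,0,1,0,0,0,0,1,0,0,0,0,1,0,0,0,0,1,0,0,0,0,1,0,0,0,0,1,0,0,0,0,1,0,0,0,0]'

```text
time: 24.05
position: [0.4389, -0.2505, 0.0616]
tool_rot: [0.661, 0.751, -0.0, 0.0]
ft_force: [-0.1, 0.3, -0.2]
grip_width: 0.087
grip_force: 0.0
```

```bash
python3 -c "
from h import *
plan(.4389,-.2506,.0078,psi=7.3)
S=cam('scene'); print(cog(S,'medium',(.4396,-.2486)))
"
```

```text
t 24.1 pos [ 0.4389 -0.2505  0.0616] psi 7.3 q1-q6 7.3 q6 -0.87 F [-0.1  0.3 -0.2] grip 0.0870 0.0
 shift units now: [-4.000e-03  1.000e-03  1.794e+00] tilt -1.000
 turn units -0.00 shift after turn [-4.000e-03  1.000e-03  1.794e+00]
(array([ 0.4401471 , -0.24878183]), np.float64(65.10297470538985), np.float64(0.0), np.float64(0.0))
```

play_rows --steps '[1,0,0,0.4,0,1,0,0,0.6,0,1,0,0,0.5,0,1,0,0,0.2,0,1,0,0,0.09,0,1,0,0,0,0,-1,0,0,0,0,-1,0,0,0,0,-1,0,0,0,0,-1,0,0,0,0]'

```text
time: 25.1
position: [0.439, -0.2506, 0.0081]
tool_rot: [0.661, 0.751, -0.0, 0.0]
ft_force: [0.1, 0.2, -0.7]
grip_width: 0.0625
grip_force: 0.0
```

play_rows --steps '[-1,0,0,0,0,-1,0,0,0,0,-1,0,0,0,0,-1,0,0,0,0,-1,0,0,0,0,-1,0,0,0,0,-1,0,0,0,0,-1,0,0,0,0,-1,0,0,0,0,-1,0,0,0,0]'

```text
time: 26.1
position: [0.4388, -0.2504, 0.0078]
tool_rot: [0.661, 0.751, -0.0, 0.0]
ft_force: [0.5, 0.1, 3.2]
grip_width: 0.0429
grip_force: 40.0
```

play_rows --steps '[-1,0,0,-0.2,0,-1,0,0,-0.5,-0.4,-1,0,0,-0.8,-0.8,-1,0,0,-0.8,-1,-1,0,0,-0.8,-1,-1,0,0,-0.8,-1,-1,0,0,-0.8,-1,-1,0,0,-0.8,-1,-1,0,0,-0.5,-1,-1,0,0,-0.3,-1]'

```text
time: 27.1
position: [0.439, -0.2505, 0.1983]
tool_rot: [0.305, 0.952, -0.0, 0.001]
ft_force: [-0.8, -0.4, -1.3]
grip_width: 0.0428
grip_force: 40.0
```

play_rows --steps '[-1,0,0,0,-1,-1,0,0,0,-1,-1,0,0,0,-1,-1,0,0,0,-1,-1,0,0,0,-1,-1,0,0,0,-1,-1,0,0,0,-0.4,-1,0,0,0,0,-1,0,0,0,0,-1,0,0,0,0]'

```text
time: 28.1
position: [0.4387, -0.2502, 0.1967]
tool_rot: [-0.008, 1.0, 0.0, -0.0]
ft_force: [0.4, -0.1, -2.0]
grip_width: 0.0428
grip_force: 40.0
```

```bash
python3 -c "
from h import *
plan(.5398,-.0217,.2,psi=91)
"
```

```text
t 28.1 pos [ 0.4387 -0.2502  0.1967] psi 90.9 q1-q6 90.9 q6 -2.33 F [ 0.4 -0.1 -2. ] grip 0.0428 40.0
 shift units now: [-3.489  7.565 -0.109] tilt -1.000
 turn units -0.02 shift after turn [-3.503  7.558 -0.109]
```

play_rows --steps '[-1,-0.2,0.4,0,0,-1,-0.4,0.8,0,0,-1,-0.5,1,0,0,-1,-0.5,1,0,0,-1,-0.5,1,0,0,-1,-0.5,1,0,0,-1,-0.4,1,0,0,-1,-0.3,0.8,0,0,-1,-0.15,0.4,0,0,-1,-0.02,0.16,0,0]'

```text
time: 29.1
position: [0.5394, -0.0204, 0.1967]
tool_rot: [-0.009, 1.0, -0.0, -0.0]
ft_force: [0.3, -0.2, -0.9]
grip_width: 0.0431
grip_force: 40.0
```

play_rows --steps '[-1,0,0,0.4,0,-1,0,0,0.4,0,-1,0,0,0.2,0,-1,0,0,0.1,0,-1,0,0,0,0,-1,0,0,0,0,-1,0,0,0,0,-1,0,0,0,0,-1,0,0,0,0,-1,0,0,0,0]'

```text
time: 30.1
position: [0.5393, -0.0219, 0.1639]
tool_rot: [-0.008, 1.0, -0.0, 0.0]
ft_force: [0.4, 0.2, -1.2]
grip_width: 0.0429
grip_force: 40.0
```

```bash
python3 -c "
from h import *
plan(.5392,-.0217,.147,psi=91)
"
```

```text
t 30.1 pos [ 0.5393 -0.0219  0.1639] psi 90.9 q1-q6 90.9 q6 -1.83 F [ 0.4  0.2 -1.2] grip 0.0429 40.0
 shift units now: [0.004 0.008 0.565] tilt -1.000
 turn units -0.01 shift after turn [0.004 0.008 0.565]
```

play_rows --steps '[-1,0,0,0.15,0,-1,0,0,0.1,0,-1,0,0,0.1,0,-1,0,0,0.05,0,-1,0,0,0.05,0,-1,0,0,0.05,0,-1,0,0,0.05,0,-1,0,0,0.05,0,-1,0,0,0,0,-1,0,0,0,0]'

```text
time: 31.1
position: [0.5392, -0.022, 0.1457]
tool_rot: [-0.008, 1.0, -0.0, -0.0]
ft_force: [-0.2, -0.4, -1.1]
grip_width: 0.043
grip_force: 40.0
```

```bash
python3 -c "
from h import *
plan(.5392,-.0217,.102,psi=91)
"
```

```text
t 31.1 pos [ 0.5392 -0.022   0.1457] psi 90.9 q1-q6 90.9 q6 -1.83 F [-0.2 -0.4 -1.1] grip 0.0430 40.0
 shift units now: [-1.000e-03  9.000e-03  1.458e+00] tilt -1.000
 turn units -0.01 shift after turn [-1.000e-03  9.000e-03  1.458e+00]
```

play_rows --steps '[-1,0,0,0.2,0,-1,0,0,0.3,0,-1,0,0,0.3,0,-1,0,0,0.3,0,-1,0,0,0.2,0,-1,0,0,0.1,0,-1,0,0,0.05,0,-1,0,0,0,0,0.2,0,0,0,0,0.4,0,0,0,0]'

```text
time: 32.1
position: [0.5397, -0.022, 0.1028]
tool_rot: [-0.008, 1.0, -0.0, 0.001]
ft_force: [0.6, 0.4, -0.4]
grip_width: 0.0522
grip_force: 0.0
```

play_rows --steps '[0.4,0,0,0,0,0.4,0,0,0,0,0.4,0,0,-0.2,0,0.4,0,0,-0.4,0,0.4,0,0,-0.7,0,0.4,0,0,-0.8,0,0.4,0,0,-0.7,0.5,0.4,0,0,-0.4,1,1,0,0,-0.1,1,1,0,0,0,1]'

```text
time: 33.1
position: [0.54, -0.0221, 0.2035]
tool_rot: [0.168, 0.986, -0.0, 0.002]
ft_force: [0.4, 0.4, -0.6]
grip_width: 0.0702
grip_force: 0.0
```

play_rows --steps '[1,0,0,0,1,1,0,0,0,1,1,0,0,0,1,1,0,0,0,0.7,1,0,0,0,0,1,0,0,0,0,1,0,0,0,0,1,0,0,0,0,1,0,0,0,0,1,0,0,0,0]'

```text
time: 34.1
position: [0.5392, -0.0219, 0.2012]
tool_rot: [0.345, 0.939, -0.0, -0.0]
ft_force: [0.2, 0.1, -0.3]
grip_width: 0.0873
grip_force: 0.0
```

```bash
python3 -c "
from h import *
plan(.4365,.2357,.06,psi=49.7)
T=cam('top')
for k,n in(('small',(.437,.236)),('tiny',(.564,-.367))): print(cog(T,k,n))
S=cam('scene');p=proj(S,[.54,-.022,.1]); save(np.hstack([crop(S[0],p,20,10),crop(T[0],(390.8,222),20,10)]),'y3.png')
"
```

```text
t 34.1 pos [ 0.5392 -0.0219  0.2012] psi 49.7 q1-q6 49.7 q6 -1.12 F [ 0.2  0.1 -0.3] grip 0.0873 0.0
 shift units now: [8.165 4.335 4.708] tilt -1.000
 turn units -0.00 shift after turn [8.164 4.337 4.708]
(array([0.43648447, 0.234728  ]), np.float64(59.26263363738756), np.float64(-70.18392621720696), np.float64(58.59999999999998))
(array([ 0.56466591, -0.36753596]), np.float64(48.546470714442734), np.float64(-1.989778780638121), np.float64(10.599999999999994))
```

View pics/y3.png

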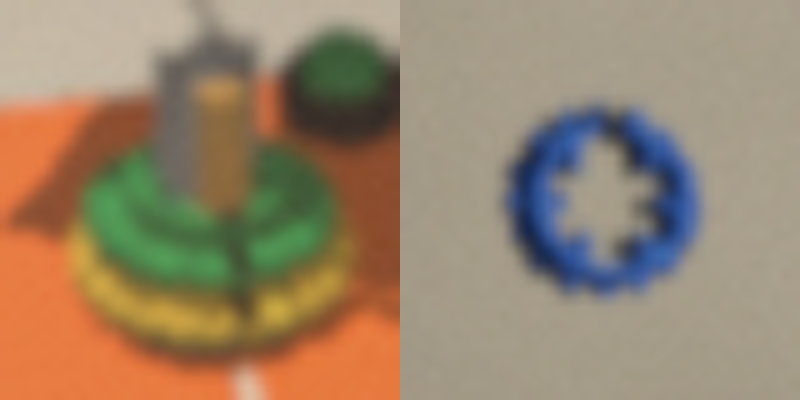

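play_rows --steps '[1,0.4,0.2,0,0,1,0.8,0.4,0,0,1,1,0.5,0,0,1,1,0.6,0.2,0,1,1,0.6,0.4,0,1,1,0.6,0.5,0,1,1,0.6,0.6,0,1,1,0.4,0.6,0,1,0.7,0.3,0.6,0,1,0.27,0.13,0.5,0]'

```text
time: 35.2
position: [0.4337, 0.2379, 0.0984]
tool_rot: [0.343, 0.939, -0.0, -0.001]
ft_force: [0.7, -0.8, 0.3]
grip_width: 0.087
grip_force: 0.0
```

play_rows --steps '[1,0,0,0.5,0,1,0,0,0.4,0,1,0,0,0.3,0,1,0,0,0,0,1,0,0,0,0,1,0,0,0,0,1,0,0,0,0,1,0,0,0,0,1,0,0,0,0,1,0,0,0,0]'

```text
time: 36.2
position: [0.4365, 0.2357, 0.0634]
tool_rot: [0.345, 0.939, 0.0, 0.0]
ft_force: [0.4, -0.1, 0.7]
grip_width: 0.087
grip_force: 0.0
```

```bash
python3 -c "
from h import *
plan(.4365,.2355,.0078,psi=49.7)
S=cam('scene'); print(cog(S,'small',(.4361,.239)))
"
```

```text
t 36.2 pos [0.4365 0.2357 0.0634] psi 49.7 q1-q6 49.7 q6 -0.60 F [ 0.4 -0.1  0.7] grip 0.0870 0.0
 shift units now: [-0.003 -0.005  1.854] tilt -1.000
 turn units -0.01 shift after turn [-0.003 -0.005  1.854]
(array([0.4361618 , 0.23783718]), np.float64(61.67453548815342), np.float64(0.0), np.float64(0.0))
```

play_rows --steps '[1,0,0,0.4,0,1,0,0,0.6,0,1,0,0,0.5,0,1,0,0,0.25,0,1,0,0,0.1,0,1,0,0,0,0,-1,0,0,0,0,-1,0,0,0,0,-1,0,0,0,0,-1,0,0,0,0]'

```text
time: 37.25
position: [0.4366, 0.2358, 0.0082]
tool_rot: [0.345, 0.939, 0.0, 0.0]
ft_force: [0.6, 0.1, -0.3]
grip_width: 0.0629
grip_force: 0.0
```

play_rows --steps '[-1,0,0,0,0,-1,0,0,0,0,-1,0,0,0,0,-1,0,0,0,0,-1,0,0,0,0,-1,0,0,0,0,-1,0,0,0,0,-1,0,0,0,0,-1,0,0,0,0,-1,0,0,0,0]'

```text
time: 38.25
position: [0.4365, 0.2357, 0.0078]
tool_rot: [0.345, 0.939, 0.0, 0.0]
ft_force: [-0.2, 0.5, 2.3]
grip_width: 0.0429
grip_force: 40.0
```

play_rows --steps '[-1,0,0,-0.2,0,-1,0,0,-0.5,-0.4,-1,0,0,-0.8,-0.8,-1,0,0,-0.8,-1,-1,0,0,-0.8,-1,-1,0,0,-0.8,-1,-1,0,0,-0.8,-1,-1,0,0,-0.8,-1,-1,0,0,-0.5,-1,-1,0,0,-0.3,-1]'

```text
time: 39.25
position: [0.4363, 0.2357, 0.1981]
tool_rot: [-0.06, 0.998, 0.0, 0.001]
ft_force: [0.4, 0.0, -1.2]
grip_width: 0.0433
grip_force: 40.0
```

play_rows --steps '[-1,0,0,0,-1,-1,0,0,0,-1,-1,0,0,0,-1,-1,0,0,0,-1,-1,0,0,0,-0.25,-1,0,0,0,0,-1,0,0,0,0,-1,0,0,0,0,-1,0,0,0,0,-1,0,0,0,0]'

```text
time: 40.25
position: [0.4364, 0.2357, 0.1967]
tool_rot: [-0.267, 0.964, 0.0, -0.0]
ft_force: [0.0, 0.3, -1.5]
grip_width: 0.043
grip_force: 40.0
```

```bash
python3 -c "
from h import *
plan(.5395,-.0218,.2,psi=121)
"
```

```text
t 40.2 pos [0.4364 0.2357 0.1967] psi 121.0 q1-q6 121.0 q6 -1.84 F [ 0.   0.3 -1.5] grip 0.0430 40.0
 shift units now: [ 1.471 -9.128 -0.109] tilt -1.000
 turn units -0.00 shift after turn [ 1.473 -9.128 -0.109]
```

play_rows --steps '[-1,0.1,-0.4,0,0,-1,0.1,-0.8,0,0,-1,0.2,-1,0,0,-1,0.2,-1,0,0,-1,0.2,-1,0,0,-1,0.2,-1,0,0,-1,0.2,-1,0,0,-1,0.2,-1,0,0,-1,0.07,-1,0,0,-1,0,-0.6,0,0]'

```text
time: 41.25
position: [0.5356, -0.0163, 0.1968]
tool_rot: [-0.266, 0.964, -0.001, 0.0]
ft_force: [0.1, -0.4, -1.2]
grip_width: 0.0429
grip_force: 40.0
```

play_rows --steps '[-1,0,-0.25,0,0,-1,0,-0.08,0.2,0,-1,0,0,0.4,0,-1,0,0,0.3,0,-1,0,0,0.2,0,-1,0,0,0,0,-1,0,0,0,0,-1,0,0,0,0,-1,0,0,0,0,-1,0,0,0,0]'

```text
time: 42.25
position: [0.5399, -0.0218, 0.1641]
tool_rot: [-0.267, 0.964, -0.0, 0.0]
ft_force: [0.0, 0.1, -1.3]
grip_width: 0.0428
grip_force: 40.0
```

```bash
python3 -c "
from h import *
plan(.5394,-.022,.1457,psi=121)
"
```

```text
t 42.2 pos [ 0.5399 -0.0218  0.1641] psi 121.0 q1-q6 121.0 q6 -2.36 F [ 0.   0.1 -1.3] grip 0.0428 40.0
 shift units now: [0.018 0.005 0.614] tilt -1.000
 turn units 0.00 shift after turn [0.018 0.005 0.614]
```

play_rows --steps '[-1,0.01,0,0.15,0,-1,0,0,0.1,0,-1,0,0,0.1,0,-1,0,0,0.05,0,-1,0,0,0.05,0,-1,0,0,0.05,0,-1,0,0,0.05,0,-1,0,0,0.06,0,-1,0,0,0,0,-1,0,0,0,0]'

```text
time: 43.25
position: [0.5395, -0.0219, 0.1454]
tool_rot: [-0.267, 0.964, -0.0, -0.0]
ft_force: [-0.8, 0.4, -2.0]
grip_width: 0.0426
grip_force: 40.0
```

```bash
python3 -c "
from h import *
plan(.5395,-.022,.116,psi=121)
"
```

```text
t 43.2 pos [ 0.5395 -0.0219  0.1454] psi 121.0 q1-q6 121.0 q6 -2.36 F [-0.8  0.4 -2. ] grip 0.0426 40.0
 shift units now: [-0.    -0.003  0.981] tilt -1.000
 turn units 0.00 shift after turn [-0.    -0.003  0.981]
```

play_rows --steps '[-1,0,0,0.2,0,-1,0,0,0.3,0,-1,0,0,0.2,0,-1,0,0,0.15,0,-1,0,0,0.08,0,-1,0,0,0.04,0,-1,0,0,0,0,0.2,0,0,0,0,0.4,0,0,0,0,0.4,0,0,0,0]'

```text
time: 44.25
position: [0.5398, -0.022, 0.1168]
tool_rot: [-0.267, 0.964, -0.0, 0.0]
ft_force: [-0.8, 0.7, 1.3]
grip_width: 0.0577
grip_force: 0.0
```

play_rows --steps '[0.4,0,0,0,0,0.4,0,0,-0.2,0,0.4,0,0,-0.4,0,0.4,0,0,-0.7,0,0.4,0,0,-0.7,0,0.4,0,0,-0.5,0.5,0.4,0,0,-0.3,1,1,0,0,0,1,1,0,0,0,1,1,0,0,0,1]'

```text
time: 45.25
position: [0.5397, -0.022, 0.2017]
tool_rot: [-0.044, 0.999, -0.0, 0.001]
ft_force: [0.8, -0.3, 0.5]
grip_width: 0.0775
grip_force: 0.0
```

play_rows --steps '[1,0,0,0,1,1,0,0,0,0.6,1,0,0,0,0,1,0,0,0,0,1,0,0,0,0,1,0,0,0,0,1,0,0,0,0,1,0,0,0,0,1,0,0,0,0,1,0,0,0,0]'

```text
time: 46.25
position: [0.5394, -0.0219, 0.2003]
tool_rot: [0.034, 0.999, 0.0, -0.0]
ft_force: [0.5, -0.2, -0.5]
grip_width: 0.0868
grip_force: 0.0
```

```bash
python3 -c "
from h import *
plan(.5647,-.3667,.06,psi=86)
T=cam('top'); print(cog(T,'tiny',(.564,-.367)))
S=cam('scene');p=proj(S,[.54,-.022,.1]);q=proj(S,[.5647,-.3667,.01]); save(np.hstack([crop(S[0],p,20,10),crop(S[0],q,20,10)]),'y4.png')
"
```

```text
t 46.2 pos [ 0.5394 -0.0219  0.2003] psi 86.1 q1-q6 86.1 q6 -1.75 F [ 0.5 -0.2 -0.5] grip 0.0868 0.0
 shift units now: [ -1.63  -11.408   4.676] tilt -1.000
 turn units 0.01 shift after turn [ -1.642 -11.406   4.676]
(array([ 0.5646212, -0.3675542]), np.float64(48.497830912960026), np.float64(-1.9337632393635311), np.float64(10.599999999999994))
```

View pics/y4.png

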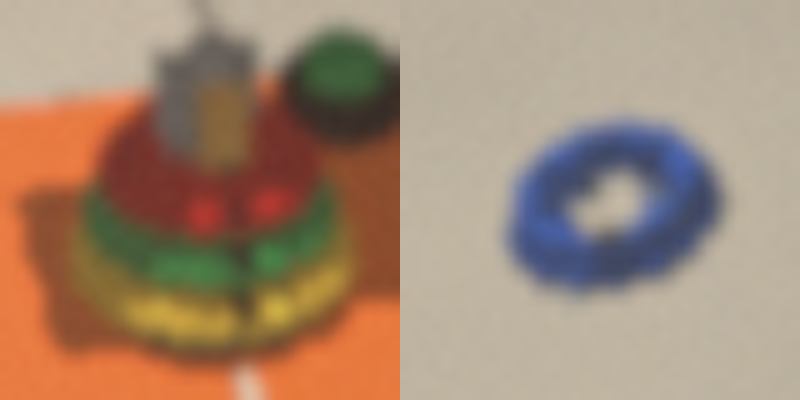

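```bash
python3 -c "
from h import *
S=cam('scene');T=cam('top');q=np.round(proj(S,[.5647,-.3667,.01]))-20
P=lambda x,y:q+np.array([x,y])/10-.5
m=ray(S,P(207,238),.014); 
d=mask(S[0],'tiny'); b=[b for b in blobs(d) if abs(b[:,0].mean(0)-q-20).max()<10][0]; c,_=hullc(S,b,.006); print(c,m,np.degrees(np.arctan2(*(m[:2]-c)[::-1])))
P=lambda x,y:np.round([390.8,222])-20+np.array([x,y])/10-.5
m=ray(T,P(217,120),.012);print(m, np.degrees(np.arctan2(*(m[:2]-[.5647,-.3672])[::-1])))
"
```

```text
[ 0.56219259 -0.36522354] [ 0.58287094 -0.36481615  0.014     ] 1.1286435717246608
[ 0.58621863 -0.36878465  0.012     ] -4.211712178468038
```

play_rows --steps '[1,-0.1,-0.4,0,0,1,-0.1,-0.8,0,0,1,-0.2,-1,0,0,1,-0.2,-1,0,0,1,-0.2,-1,0.2,0,1,-0.2,-1,0.4,0,1,-0.2,-1,0.4,0,1,-0.2,-1,0.5,0,1,-0.2,-1,0.5,0,1,0,-1,0.6,0]'

```text
time: 47.45
position: [0.5692, -0.3034, 0.1221]
tool_rot: [0.034, 0.999, -0.001, 0.001]
ft_force: [-0.6, 0.0, -0.3]
grip_width: 0.0871
grip_force: 0.0
```

play_rows --steps '[1,-0.03,-1,0.6,0,1,0,-0.7,0.5,0,1,0,-0.4,0.5,0,1,0,-0.1,0.3,0,1,0,0,0,0,1,0,0,0,0,1,0,0,0,0,1,0,0,0,0,1,0,0,0,0,1,0,0,0,0]'

```text
time: 48.45
position: [0.565, -0.3663, 0.0659]
tool_rot: [0.034, 0.999, -0.0, 0.0]
ft_force: [0.5, -0.2, -0.2]
grip_width: 0.087
grip_force: 0.0
```

```bash
python3 -c "
from h import *
plan(.5647,-.3667,.0078,psi=86)
"
```

```text
t 48.5 pos [ 0.565  -0.3663  0.0659] psi 86.1 q1-q6 86.1 q6 -2.24 F [ 0.5 -0.2 -0.2] grip 0.0870 0.0
 shift units now: [ 0.012 -0.014  1.937] tilt -1.000
 turn units 0.02 shift after turn [ 0.012 -0.014  1.937]
```

play_rows --steps '[1,0.02,-0.01,0.4,-0.33,1,0,0,0.6,0,1,0,0,0.5,0,1,0,0,0.3,0,1,0,0,0.13,0,1,0,0,0,0,-1,0,0,0,0,-1,0,0,0,0,-1,0,0,0,0,-1,0,0,0,0]'

```text
time: 49.45
position: [0.5643, -0.367, 0.008]
tool_rot: [0.018, 1.0, -0.0, 0.0]
ft_force: [0.5, -0.6, 0.1]
grip_width: 0.0627
grip_force: 0.0
```

play_rows --steps '[-1,0,0,0,0,-1,0,0,0,0,-1,0,0,0,0,-1,0,0,0,0,-1,0,0,0,0,-1,0,0,0,0,-1,0,0,0,0,-1,0,0,0,0,-1,0,0,0,0,-1,0,0,0,0]'

```text
time: 50.45
position: [0.5641, -0.3667, 0.0076]
tool_rot: [0.018, 1.0, 0.0, 0.0]
ft_force: [-0.3, 0.1, 2.3]
grip_width: 0.0429
grip_force: 40.0
```

play_rows --steps '[-1,0,0,-0.2,0,-1,0,0,-0.5,0,-1,0,0,-0.8,0,-1,0,0,-0.8,0,-1,0,0,-0.8,0,-1,0,0,-0.8,0,-1,0,0,-0.8,-0.25,-1,0,0,-0.8,-0.25,-1,0,0,-0.5,0,-1,0,0,-0.3,0]'

```text
time: 51.45
position: [0.5645, -0.3672, 0.1987]
tool_rot: [-0.007, 1.0, -0.001, 0.001]
ft_force: [0.1, -0.6, -0.8]
grip_width: 0.043
grip_force: 40.0
```

play_rows --steps '[-1,0,0,0,0,-1,0,0,0,0,-1,0,0,0,0,-1,0,0,0,0,-1,0,0,0,0,-1,0,0,0,0,-1,0,0,0,0,-1,0,0,0,0,-1,0,0,0,0,-1,0,0,0,0]'

```text
time: 52.45
position: [0.5641, -0.3668, 0.1965]
tool_rot: [-0.007, 1.0, -0.0, 0.0]
ft_force: [-0.0, 1.0, -1.4]
grip_width: 0.0429
grip_force: 40.0
```

```bash
python3 -c "
from h import *
plan(.5396,-.0219,.2,psi=91)
"
```

```text
t 52.5 pos [ 0.5641 -0.3668  0.1965] psi 90.8 q1-q6 90.8 q6 -2.33 F [-0.   1.  -1.4] grip 0.0429 40.0
 shift units now: [ 0.654 11.506 -0.118] tilt -1.000
 turn units -0.03 shift after turn [ 0.616 11.509 -0.118]
```

play_rows --steps '[-1,0,0.4,0,0,-1,0.1,0.8,0,0,-1,0.1,1,0,0,-1,0.1,1,0,0,-1,0.1,1,0,0,-1,0.1,1,0,0,-1,0.1,1,0,0,-1,0.05,1,0,0,-1,0,1,0,0,-1,0,1,0,0]'

```text
time: 53.45
position: [0.5401, -0.089, 0.1968]
tool_rot: [-0.007, 1.0, 0.0, 0.0]
ft_force: [1.0, -0.1, -1.4]
grip_width: 0.0431
grip_force: 40.0
```

play_rows --steps '[-1,0,1,0,0,-1,0,0.7,0,0,-1,0,0.4,0,0,-1,0,0.2,0.2,0,-1,0,0,0.4,0,-1,0,0,0.3,0,-1,0,0,0.2,0,-1,0,0,0,0,-1,0,0,0,0,-1,0,0,0,0]'

```text
time: 54.45
position: [0.5401, -0.0225, 0.1637]
tool_rot: [-0.007, 1.0, -0.0, 0.0]
ft_force: [-0.1, -0.6, -1.4]
grip_width: 0.0427
grip_force: 40.0
```

```bash
python3 -c "
from h import *
plan(.5396,-.022,.1457,psi=91)
"
```

```text
t 54.5 pos [ 0.5401 -0.0225  0.1637] psi 90.8 q1-q6 90.8 q6 -1.83 F [-0.1 -0.6 -1.4] grip 0.0427 40.0
 shift units now: [0.015 0.018 0.598] tilt -1.000
 turn units -0.04 shift after turn [0.015 0.018 0.598]
```

play_rows --steps '[-1,0.01,0.01,0.15,0,-1,0,0,0.1,0,-1,0,0,0.1,0,-1,0,0,0.05,0,-1,0,0,0.05,0,-1,0,0,0.05,0,-1,0,0,0.05,0,-1,0,0,0.05,0,-1,0,0,0,0,-1,0,0,0,0]'

```text
time: 55.45
position: [0.5394, -0.0218, 0.1454]
tool_rot: [-0.007, 1.0, 0.0, 0.0]
ft_force: [0.3, 0.4, -1.6]
grip_width: 0.0426
grip_force: 40.0
```

```bash
python3 -c "
from h import *
plan(.5395,-.022,.13,psi=91)
"
```

```text
t 55.5 pos [ 0.5394 -0.0218  0.1454] psi 90.8 q1-q6 90.8 q6 -1.83 F [ 0.3  0.4 -1.6] grip 0.0426 40.0
 shift units now: [-0.003 -0.008  0.514] tilt -1.000
 turn units -0.03 shift after turn [-0.002 -0.008  0.514]
```

play_rows --steps '[-1,0,0,0.15,0,-1,0,0,0.2,0,-1,0,0,0.1,0,-1,0,0,0.05,0,-1,0,0,0.02,0,-1,0,0,0,0,0.2,0,0,0,0,0.4,0,0,0,0,0.4,0,0,0,0,0.4,0,0,0,0]'

```text
time: 56.45
position: [0.5396, -0.0218, 0.1301]
tool_rot: [-0.007, 1.0, -0.0, 0.0]
ft_force: [0.2, 0.7, -0.6]
grip_width: 0.0599
grip_force: 0.0
```

play_rows --steps '[0.4,0,0,-0.2,0,0.4,0,0,-0.4,0,0.4,0,0,-0.7,0,0.4,0,0,-0.7,0,0.4,0,0,-0.5,0.5,1,0,0,-0.3,1,1,0,0,0,1,1,0,0,0,0.34,1,0,0,0,0,1,0,0,0,0]'

```text
time: 57.45
position: [0.5395, -0.0218, 0.2146]
tool_rot: [0.134, 0.991, -0.0, 0.0]
ft_force: [0.1, 0.2, 1.2]
grip_width: 0.0858
grip_force: 0.0
```

```bash
python3 -c "
from h import *
T=cam('top')
h=cv2.cvtColor(T[0],cv2.COLOR_RGB2HSV); wh=cv2.inRange(h,(0,0,165),(180,70,255)); b=min(blobs(wh,20),key=lambda b:np.hypot(*(b[:,0].mean(0)-[159,192]))); c=hullc(T,b,.049); print(c)
plan(.6247,.2605,.12,psi=74.5)
S=cam('scene');p=proj(S,[.54,-.022,.1]); save(crop(S[0],p,20,12),'y5.png')
"
```

```text
(array([0.62397488, 0.25857645]), np.float64(41.09505160780903))
t 57.5 pos [ 0.5395 -0.0218  0.2144] psi 74.6 q1-q6 74.6 q6 -1.55 F [ 0.2 -0.3 -0.5] grip 0.0863 0.0
 shift units now: [-0.234  9.826  3.146] tilt -1.000
 turn units 0.01 shift after turn [-0.22   9.827  3.146]
```

View pics/y5.png

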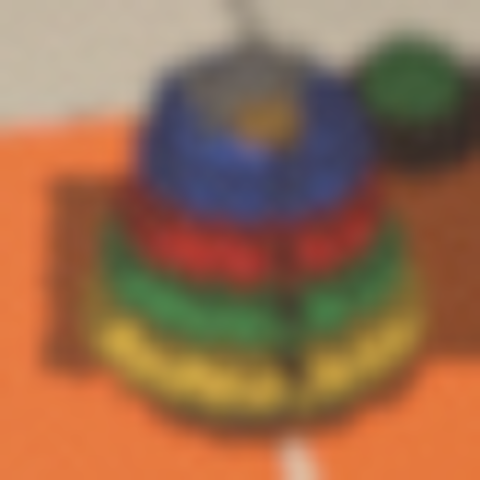

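play_rows --steps '[1,0,0.4,0,0,1,0,0.8,0,0,1,-0.1,1,0,0,1,-0.1,1,0,0,1,-0.02,1,0,0,1,0,1,0,0,1,0,1,0.2,0,1,0,1,0.4,0,1,0,1,0.6,0,1,0,0.8,0.6,0]'

```text
time: 58.55
position: [0.618, 0.2395, 0.1593]
tool_rot: [0.134, 0.991, 0.0, 0.0]
ft_force: [-0.8, 0.3, 0.1]
grip_width: 0.0869
grip_force: 0.0
```

play_rows --steps '[1,0,0.5,0.5,0,1,0,0.3,0.5,0,1,0,0,0.5,0,1,0,0,0.3,0,1,0,0,0,0,1,0,0,0,0,1,0,0,0,0,1,0,0,0,0,1,0,0,0,0,1,0,0,0,0]' --grip_force 25

```text
time: 59.55
position: [0.6243, 0.2598, 0.1063]
tool_rot: [0.135, 0.991, 0.0, 0.0]
ft_force: [0.4, 0.4, -0.0]
grip_width: 0.087
grip_force: 0.0
```

```bash
python3 -c "
from h import *
plan(.6243,.2602,.029,psi=74.5)
"
```

```text
t 59.5 pos [0.6243 0.2598 0.1063] psi 74.5 q1-q6 74.5 q6 -1.07 F [ 0.4  0.4 -0. ] grip 0.0870 0.0
 shift units now: [0.006 0.011 2.578] tilt -1.000
 turn units 0.01 shift after turn [0.006 0.011 2.578]
```

play_rows --steps '[1,0,0.01,0.4,0,1,0,0,0.7,0,1,0,0,0.7,0,1,0,0,0.5,0,1,0,0,0.28,0,1,0,0,0,0,-1,0,0,0,0,-1,0,0,0,0,-1,0,0,0,0,-1,0,0,0,0]'

```text
time: 60.55
position: [0.6247, 0.2603, 0.0293]
tool_rot: [0.134, 0.991, 0.0, 0.001]
ft_force: [-0.0, 0.5, 1.0]
grip_width: 0.063
grip_force: 0.0
```

play_rows --steps '[-1,0,0,0,0,-1,0,0,0,0,-1,0,0,0,0,-1,0,0,0,0,-1,0,0,0,0,-1,0,0,0,0,-1,0,0,0,0,-1,0,0,0,0,-1,0,0,0,0,-1,0,0,0,0]'

```text
time: 61.55
position: [0.6243, 0.2601, 0.0286]
tool_rot: [0.135, 0.991, 0.0, 0.0]
ft_force: [-0.8, -0.4, 3.0]
grip_width: 0.0441
grip_force: 25.0
```

```bash
python3 -c "
from h import *
plan(.5397,-.022,.23,psi=74.5)
"
```

```text
t 61.5 pos [0.6243 0.2601 0.0286] psi 74.5 q1-q6 74.5 q6 -1.07 F [-0.8 -0.4  3. ] grip 0.0441 25.0
 shift units now: [ 0.21  -9.815 -6.713] tilt -1.000
 turn units 0.01 shift after turn [ 0.203 -9.815 -6.713]
```

play_rows --steps '[-1,0,0,-0.3,0,-1,0,0,-0.6,0,-1,0,0,-0.8,0,-1,0,0,-0.9,0,-1,0,0,-0.9,0,-1,0,0,-0.9,0,-1,0,-0.4,-0.9,0,-1,0,-0.8,-0.8,0,-1,0.1,-1,-0.4,0,-1,0.1,-1,-0.2,0]'

```text
time: 62.55
position: [0.5931, 0.1686, 0.2313]
tool_rot: [0.134, 0.991, 0.0, 0.001]
ft_force: [0.1, -0.7, -0.9]
grip_width: 0.044
grip_force: 25.0
```

play_rows --steps '[-1,0,-1,0,0,-1,0,-1,0,0,-1,0,-1,0,0,-1,0,-1,0,0,-1,0,-1,0,0,-1,0,-0.8,0,0,-1,0,-0.5,0,0,-1,0,-0.3,0,0,-1,0,0,0,0,-1,0,0,0,0]'

```text
time: 63.55
position: [0.5402, -0.021, 0.2295]
tool_rot: [0.134, 0.991, 0.0, 0.0]
ft_force: [1.0, 0.4, -0.6]
grip_width: 0.0438
grip_force: 25.0
```

play_rows --steps '[-1,0,0,0.3,0,-1,0,0,0.4,0,-1,0,0,0.3,0,-1,0,0,0.1,0,-1,0,0,0,0,-1,0,0,0,0,-1,0,0,0,0,-1,0,0,0,0,-1,0,0,0,0,-1,0,0,0,0]'

```text
time: 64.55
position: [0.5402, -0.0217, 0.1967]
tool_rot: [0.135, 0.991, -0.0, 0.0]
ft_force: [-0.1, 0.1, -0.7]
grip_width: 0.044
grip_force: 25.0
```

```bash
python3 -c "
from h import *
plan(.5397,-.022,.16,psi=74.5)
S=cam('scene');p=proj(S,[.54,-.022,.15]); save(crop(S[0],p,25,12),'c1.png')
"
```

```text
t 64.5 pos [ 0.5402 -0.0217  0.1967] psi 74.5 q1-q6 74.5 q6 -1.55 F [-0.1  0.1 -0.7] grip 0.0440 25.0
 shift units now: [ 0.013 -0.014  1.223] tilt -1.000
 turn units 0.01 shift after turn [ 0.013 -0.014  1.223]
```

View pics/c1.png

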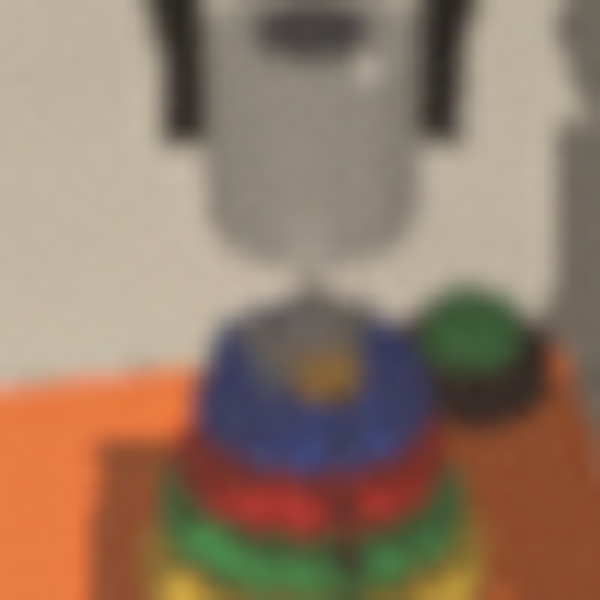

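play_rows --steps '[-1,0.01,-0.01,0.3,0,-1,0,0,0.3,0,-1,0,0,0.15,0,-1,0,0,0.1,0,-1,0,0,0.1,0,-1,0,0,0.1,0,-1,0,0,0.1,0,-1,0,0,0.05,0,-1,0,0,0,0,-1,0,0,0,0]'

```text
time: 65.6
position: [0.5398, -0.0219, 0.1606]
tool_rot: [0.134, 0.991, -0.0, 0.0]
ft_force: [-0.2, -0.4, -0.3]
grip_width: 0.0439
grip_force: 25.0
```

```bash
python3 -c "
from h import *
plan(.5397,-.022,.1596,psi=74.5)
"
```

```text
t 65.6 pos [ 0.5398 -0.0219  0.1606] psi 74.5 q1-q6 74.5 q6 -1.55 F [-0.2 -0.4 -0.3] grip 0.0439 25.0
 shift units now: [ 0.001 -0.005  0.032] tilt -1.000
 turn units 0.01 shift after turn [ 0.001 -0.005  0.032]
```

play_rows --steps '[-1,0,0,0.05,0,-1,0,0,0,0,0.2,0,0,0,0,0.4,0,0,0,0,0.4,0,0,0,0,0.4,0,0,0,0,0.4,0,0,-0.2,0,0.4,0,0,-0.5,0,0.4,0,0,-0.8,0,0.4,0,0,-0.8,0]'

```text
time: 66.6
position: [0.5394, -0.0218, 0.2287]
tool_rot: [0.135, 0.991, 0.0, -0.0]
ft_force: [-0.2, -0.2, 0.5]
grip_width: 0.0609
grip_force: 0.0
```

play_rows --steps '[0.4,0,0,-0.7,0.45,0.4,0,0,-0.3,1,-1,0,0,0,1,-1,0,0,0,1,-1,0,0,0,1,-1,0,0,0,0,-1,0,0,0,0,-1,0,0,0,0,-1,0,0,0,0,-1,0,0,0,0]'

```text
time: 67.6
position: [0.5397, -0.0219, 0.258]
tool_rot: [0.35, 0.937, -0.0, -0.0]
ft_force: [-0.1, 0.2, -0.3]
grip_width: 0.0053
grip_force: 0.0
```

```bash
python3 -c "
from h import *
T=cam('top');S=cam('scene');r=[]
for c,uv in((T,(240.7,253.3)),(S,(258,171))):
    b=min(blobs(mask(c[0],'medium'),15),key=lambda b:np.hypot(*(b[:,0].mean(0)-uv))); m=cv2.moments(b); u=np.array([m['m10'],m['m01']])/m['m00']; print(u,m['m00']); r.append(u)
for z in(.075,.08,.085,.09,.095): print(z,ray(T,r[0],z)[:2].round(4),ray(S,r[1],z)[:2].round(4))
plan(psi=49)
p=proj(S,[.54,-.022,.13]); save(np.hstack([crop(S[0],p,20,10),crop(T[0],(250,238),20,10)]),'c2.png')
"
```

```text
[240.58717949 253.43846154] 65.0
[257.  169.5] 30.0
0.075 [0.4695 0.0368] [0.4555 0.0444]
0.08 [0.4696 0.0367] [0.4625 0.0421]
0.085 [0.4696 0.0365] [0.4695 0.0398]
0.09 [0.4697 0.0364] [0.4765 0.0375]
0.095 [0.4697 0.0362] [0.4835 0.0352]
t 67.7 pos [ 0.5397 -0.0218  0.2579] psi 49.1 q1-q6 49.1 q6 -1.10 F [-0.3  0.3  0.1] grip 0.0023 0.0
 shift units now: [0. 0. 0.] tilt -1.000
 turn units 0.01 shift after turn [0. 0. 0.]
```

View pics/c2.png

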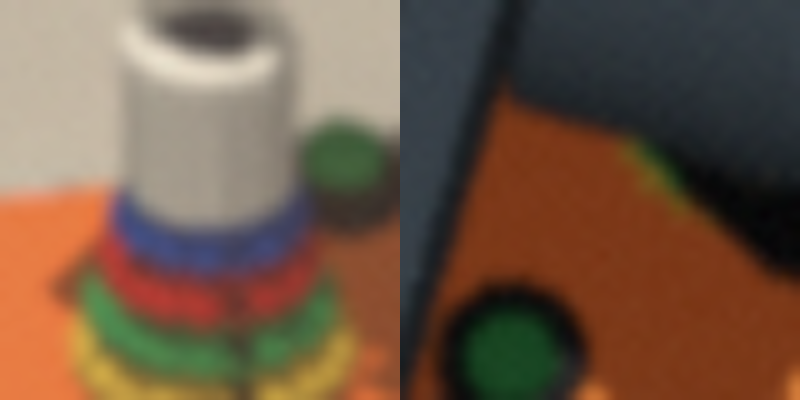

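play_rows --steps '[-1,0.4,0,0,0,-1,0.8,-0.05,0,0,-1,0.8,0,0,0,-1,0.7,0,0.2,0,-1,0.35,0,0.5,0,-1,0,0,0.8,0,-1,0,0,0.8,0,-1,0,0,0.8,0,-1,0,0,0.8,0,-1,0,0,0.5,0]'

```text
time: 68.7
position: [0.468, 0.0376, 0.1247]
tool_rot: [0.35, 0.937, -0.0, -0.001]
ft_force: [-0.6, -0.3, 0.4]
grip_width: 0.0004
grip_force: 0.0
```

play_rows --steps '[-1,0,0,0.4,0,-1,0,0,0.2,0,-1,0,0,0,0,-1,0,0,0,0,-1,0,0,0,0,-1,0,0,0,0,-1,0,0,0,0,-1,0,0,0,0,-1,0,0,0,0,-1,0,0,0,0]'

```text
time: 69.7
position: [0.4696, 0.037, 0.108]
tool_rot: [0.35, 0.937, 0.0, 0.0]
ft_force: [-0.4, -0.0, 1.2]
grip_width: 0.0008
grip_force: 0.0
```

```bash
python3 -c "
from h import *
plan(.4697,.037,.085,psi=49)
"
```

```text
t 69.7 pos [0.4696 0.037  0.108 ] psi 49.0 q1-q6 49.0 q6 -1.02 F [-0.4 -0.   1.2] grip 0.0008 0.0
 shift units now: [-0.001  0.003  0.766] tilt -1.000
 turn units 0.01 shift after turn [-0.001  0.003  0.766]
```

play_rows --steps '[-1,0,0,0.2,0,-1,0,0,0.2,0,-1,0,0,0.1,0,-1,0,0,0.1,0,-1,0,0,0.1,0,-1,0,0,0,0,-1,0,0,0,0,-1,0,0,0,0,-1,0,0,0,0,-1,0,0,0,0]'

```text
time: 70.7
position: [0.4692, 0.0371, 0.087]
tool_rot: [0.35, 0.937, -0.0, -0.0]
ft_force: [-2.3, 0.4, 4.0]
grip_width: 0.0008
grip_force: 2.2
```

play_rows --steps '[-1,0,0,0.05,0,-1,0,0,0.05,0,-1,0,0,0.05,0,-1,0,0,0.05,0,-1,0,0,0,0,-1,0,0,0,0,-1,0,0,0,0,-1,0,0,0,0,-1,0,0,0,0,-1,0,0,0,0]'

```text
time: 71.7
position: [0.4693, 0.037, 0.0856]
tool_rot: [0.349, 0.937, -0.0, 0.001]
ft_force: [-10.3, 0.0, 49.8]
grip_width: 0.0003
grip_force: 24.7
```

play_rows --steps '[-1,0,0,-0.2,0,-1,0,0,-0.4,0,-1,0,0,-0.7,0,-1,0,0,-0.8,0,-1,0,0,-0.8,0,-1,0,0,-0.8,0,-1,0,0,-0.8,0,-1,0,0,-0.5,0,-1,0,0,0,0,-1,0,0,0,0]'

```text
time: 72.7
position: [0.4699, 0.037, 0.2306]
tool_rot: [0.35, 0.937, 0.0, 0.0]
ft_force: [-0.2, 0.4, 0.6]
grip_width: 0.0007
grip_force: 0.0
```

play_rows --steps '[-1,0.5,0,0,0,-1,0.8,0,0,0,-1,0.8,0,0,0,-1,0.8,0,0,0,-1,0.5,0,0,0,-1,0.3,0,0,0,-1,0,0,0,0,-1,0,0,0,0,-1,0,0,0,0,-1,0,0,0,0]'

```text
time: 73.7
position: [0.3866, 0.1093, 0.231]
tool_rot: [0.35, 0.937, 0.0, 0.0]
ft_force: [0.1, -0.3, 0.4]
grip_width: 0.0006
grip_force: 0.0
```

```bash
python3 -c "
from h import *
plan(); T=cam('top'); h=cv2.cvtColor(T[0],cv2.COLOR_RGB2HSV); wh=cv2.inRange(h,(0,0,165),(180,70,255))
for b in blobs(wh,20):
    u=b[:,0].mean(0)
    if np.hypot(*(u-[265,225]))<12: print(u,hullc(T,b,.18))
S=cam('scene')
for c,uv in((T,(240.7,253.3)),(S,(258,171))):
    b=min(blobs(mask(c[0],'medium'),15),key=lambda b:np.hypot(*(b[:,0].mean(0)-uv))); m=cv2.moments(b); print(m['m10']/m['m00'],m['m01']/m['m00'])
"
```

```text
t 73.7 pos [0.3866 0.1093 0.231 ] psi 49.0 q1-q6 49.0 q6 -0.86 F [ 0.1 -0.3  0.4] grip 0.0006 0.0
 shift units now: [0. 0. 0.] tilt -1.000
[265.48 224.06] (array([ 0.54051363, -0.02321899]), np.float64(41.422766366043795))
240.59139784946234 253.23655913978493
256.94514767932486 168.94092827004218
```

```bash
python3 -c "
from rig import robot
print(robot.hand_in())"
```

```text
the job is handed in; nothing more can be done
None
```

I did every step and handed the job in at about 74 s of 210 s; it returned no verdict. All four cogs are home, the cap is back on top, and the button was pressed and has sprung back. I overran your limits by viewing 15 pictures instead of 14, and the button press peaked at about 50 N through the fingertips.

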